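# Tip a gauge plate up into its rack bay

## Task

The orange gauge plate is lying flat on the black base in front of the slotted plate rack. Slide it, flat on the base, to the one empty bay (green tag on the rail) until its far edge meets the leaning back rail, then tip it up from underneath its near edge so that it stands on edge in the groove, leaning on the rail like its two neighbours. Go gently: never push on it hard (more than about 40 N), do not fling it over or let it fall off the base, and leave the standing plates and the tools lying around as they are.

Things in the scene. Friction and masses are not known exactly. Their poses are not given: they have to be found in the camera images.
- rack: Fixed plate rack; origin on the table midway along it, below the groove's near edge; x away from the robot, y along the rack, z up. Black base: top at z = 70 mm, x -120 to 0, y -185 to 185 mm (the last 12 mm in x an aluminium lip, flush). Three bays, centred at y = -110, 0, 110 mm. In front of each a finger notch cut down to the table, open to the robot: x -120 to -75, 76 mm wide.
- groove (a point): Middle of the groove's near top edge (the lip), z = 70 mm, axes as the rack's. The groove runs along y, 15 mm wide in x, 12 mm deep. From its rear bottom corner an aluminium back rail rises 90 mm, leaning away from the robot by 8 degrees. Four fins 4 mm thick at rack y = -165, -55, 55, 165 mm, x 0 to 48, up to z = 133 mm, part the bays (106 mm clear).
- plate: The orange plate to be stood up, loose, rigid, about 0.3 kg: 125 mm (its x) by 95 mm (its y) by 8 mm (its z). Origin at the centre of its underside. It starts lying flat on the base. Butted against the back rail it reaches about 108 mm in front of the lip, so that its near end bridges the finger notch.
- bay_mark: The empty bay (green tag, 60 mm wide, on top of the back rail, seen only). Origin at the rear corner of the groove floor, in the middle of that bay's width; axes as the rack's.
- plate_a: Steel plate standing in another bay, 8 by 95 by 125 mm high, leaning 8 degrees on the back rail, loose. Origin at the middle of its bottom rear edge, z up.
- plate_b: Like plate_a, in the third bay.
- gauge_block: Steel gauge block, 35 by 20 by 30 mm high, loose on the table beside the rack. Origin at the centre of its underside.
- gauge_stand: Dial gauge stand, fixed: black base 170 (x) by 150 (y) by 50 mm, post to 270 mm. Origin at the centre of its underside.
- bin: Blue parts bin, fixed, 220 (x) by 160 (y) by 90 mm, with rods in it. Origin at the centre of its underside.
- screwdriver: Red screwdriver lying on the table, loose, about 200 mm along its x.
- caliper: Caliper lying on the table, loose, about 200 mm along its x.
There are look-alikes about, which are no part of the job. Of the things like the plate, leave any that is pink; of the rest the smaller one is meant.

How it is judged:
By the outcome, as a careful person would: the job done as asked, in the order asked, and still so for the second after the job is handed in, with the robot touching nothing.
It also fails if it takes over 72 s, if anything falls off the work surface, if the arm or the gripper's body presses on something with over 40 N, if the wrist force passes 120 N, or if a joint passes its speed limit or range.

## Robot

A 7-joint arm with a two-finger parallel gripper is mounted at the origin on the work surface. World frame = base frame: x ahead of the robot, y to its left, z up, the work surface at z = 0. Lengths are in m, angles in rad, forces in N, time in s.
With the tool pointing down it reaches from about 0.425 to 0.925 m from the base axis. Payload 6.8 kg.
Tool frame: the origin (TCP) lies midway between the tips of the shut fingers; the grasp point (between the pads) lies 19 mm behind it; z points along the fingers, y is the direction in which the jaws open and shut (so a half turn about z gives the same grasp; the last joint's range is limited). The gripper opens to 88 mm and grips with 3 to 60 N. Pads are 20 mm wide; open, the fingers measure 115 mm over their backs; the gripper's body (75 mm by 178 mm) begins 61 mm behind the grasp point.
Start: joints at [1.164, 0.477, 0.022, 1.555, -0.011, 1.109, -0.083], TCP at [0.199, -0.645, 0.223] pointing down, gripper open.
Joint ranges: [-2.96, 2.96], [-0.34, 2.1], [-1.41, 1.46], [0.24, 2.44], [-1.37, 4.51], [0.17, 1.92], [-2.96, 2.96]. Speed limits (rad/s): [2.39, 2.39, 3.14, 3.14, 3.14, 3.14, 3.14].

## Interface

Orientations are given as a unit quaternion [x, y, z, w].
In Python, from workcell import r gives the robot as it stands. The module is installed in compiled form; this text tells all that it offers.
- The arm moves only by the tool arm_command, never from a script. Its argument "commands" is a list that holds one entry, the list of rows, each a list of 6 numbers: the shift along the world's x, y, z in m, then the turn, a rotation vector about the world's x, y, z in degrees. A call has 1 to 5 rows; each row is the pose to reach, as a shift and turn from the pose commanded when the call began; what a row does not reach only later rows make up. A row lasts 1/12 s, in which the tool goes at most 41.7 mm and 7.16 degrees, less where a joint would pass 70% of its speed; a pose out of reach is approached as far as the arm can. A call with a gripper value outside its range is refused whole. "gripper" is the closure, from -1 (fully open) to 1 (shut), so that 0 is half open, set as the call begins (left out, the last holds). The fingers move at their own pace and stop on an object; "squeeze" is the grip in N (left out, the last holds). Time passes only in rows, so rows that repeat a pose let the fingers close. It gives the time, the measured TCP pose, the force and the opening at its end, in the units of the state.
- r.state(): the state, without advancing time (a new reading comes with each control period).
- r.snapshot(name): name is "scene" or "top" or "wrist"; returns a dict with "pixels" (384x512x3 uint8, blue, green, red), "range_z" (384x512 float32, m along the optical axis (not along the pixel's ray), 0 where there is no reading), "camera_matrix" (3x3 intrinsics, pixels), "origin" and "orientation" of the camera in the world; the wrist camera has in their place "T_tool_cam" (4x4, takes a point from camera to tool coordinates, whose origin is the TCP and whose axes are the flange's). Camera axes: x right, y down, z forward; pixel columns grow to the right and rows downward; lengths in m; the calibration is good to about 2 mm. The wrist camera is an equidistant fisheye: a pixel r from the principal point sees the ray r / f radians off the axis. A picture is of the moment at which its call begins: read the wrist's pose just before it.
- r.close_job(): hands the job in, once; it reports no verdict.
Trained networks look in the newest picture that a camera, given by its name, has taken for a name from the list of things; names that differ only in an ending like _2 or _b are one class to them, and where a whole thing is asked for, a point or a joint stands for the part that bears it (a point fixed in the world has none). Each returns a list of dicts, best first, with "score" (0 to 1); they miss things now and then, are a little off and sometimes report something else, mostly with a low value. They report only what shows in the picture. A call takes as long as a camera call. They do not tell look-alikes from the thing itself.
- r.find_in(camera, thing): "bbox" ([left, top, width, height] in pixels, round what is visible of it).
The state is a dict: "time": time; "joints": joint angles; "qd": joint speeds; "effort": joint torques, N m; "tcp_pos": TCP position; "tool_rot": TCP orientation; "force": force on the tool from outside, world axes, zero at the start; "ft_torque": the same for the moment, N m; "grip_width": finger opening in m.
Only numpy, scipy, OpenCV 4.12 (cv2) and the standard library are available. Lean on these libraries where they do the work, as an engineer would, in place of code of your own. Each camera call takes 0.05 s, during which the arm holds its last target. There are 200 camera calls.

## Working session

There is one attempt and no reset: what is moved stays moved. The work goes in short steps, Python scripts to look and compute and a tool call to move; the robot and the scene stay as the last step left them, time stands still between calls to the robot, and variables do not carry over. Pictures are saved under pics/ and viewed, about 8 in all and at most 12, crops included, and the job is handed in when it is done.

Besides the shell and the picture viewer there is one more tool, called after "Request:" as a command line: name --argument value ..., lists and objects as JSON in quotes. arm_command: Moves the arm, as the interface text tells. Its arguments: {"type":"object","properties":{"commands":{"type":"array"},"gripper":{"type":"number"},"squeeze":{"type":"number"}},"required":["commands"]}

```bash
mkdir -p pics; cat > h.py <<'E'
import numpy as np, cv2
from scipy.spatial.transform import Rotation as R
from workcell import r
def snap(n,save=None):
    s=r.snapshot(n)
    if save: cv2.imwrite('pics/'+save,s['pixels'])
    return s
def rot(o):
    o=np.array(o,float)
    return o if o.shape==(3,3) else R.from_quat(o).as_matrix()
def cloud(s):
    K=np.array(s['camera_matrix']);z=s['range_z'];v,u=np.indices(z.shape)
    p=np.stack([(u-K[0,2])/K[0,0]*z,(v-K[1,2])/K[1,1]*z,z],-1)
    w=p@rot(s['orientation']).T+np.array(s['origin']);w[z==0]=np.nan
    return w
E
python3 - <<'E'
from h import *
st=r.state();print({k:np.round(v,3).tolist() for k,v in st.items()})
for n in('scene','top'):
    s=snap(n,n+'0.png');print(n,s['origin'],s['orientation']);np.savez(''+n+'0.npz',c=cloud(s),p=s['pixels'])
    for t in('rack','plate','bay_mark','gauge_block','gauge_stand','bin','screwdriver','caliper'):
        print(t,[(np.round(d['bbox']).tolist(),round(d['score'],2)) for d in r.find_in(n,t)][:4])
a=cv2.imread('pics/scene0.png');b=cv2.imread('pics/top0.png')
E
```

```text
{'time': 0.0, 'joints': [1.164, 0.478, 0.022, 1.556, -0.012, 1.109, -0.083], 'qd': [-0.001, -0.001, -0.002, -0.001, 0.0, 0.0, 0.0], 'effort': [-0.001, -58.285, 1.535, -27.262, -0.054, 0.017, 0.0], 'tcp_pos': [0.198, -0.645, 0.222], 'tool_rot': [0.989, 0.149, -0.0, -0.001], 'force': [-0.384, 0.059, 1.172], 'ft_torque': [0.001, 0.024, -0.015], 'grip_width': 0.088}
scene [ 1.25226219 -0.14227891  0.9950368 ] [ 0.73467546  0.59032148 -0.20638473 -0.26301683]
rack [([204.0, 179.0, 147.0, 88.0], 0.59)]
plate [([265.0, 141.0, 51.0, 42.0], 0.92), ([245.0, 181.0, 39.0, 38.0], 0.84), ([202.0, 155.0, 40.0, 42.0], 0.76), ([265.0, 204.0, 35.0, 15.0], 0.7)]
bay_mark [([222.0, 219.0, 27.0, 14.0], 0.76), ([202.0, 180.0, 149.0, 87.0], 0.52)]
gauge_block [([347.0, 207.0, 11.0, 15.0], 0.43)]
gauge_stand [([375.0, 159.0, 86.0, 80.0], 0.61)]
bin [([58.0, 212.0, 77.0, 99.0], 0.79)]
screwdriver [([70.0, 181.0, 57.0, 24.0], 0.85)]
caliper [([366.0, 130.0, 26.0, 46.0], 0.74)]
top [0.42291651 0.0274194  1.31116923] [ 0.7106014  -0.70245997  0.02879741 -0.02768304]
rack [([276.0, 131.0, 24.0, 2.0], 0.69)]
plate [([180.0, 203.0, 58.0, 68.0], 0.96), ([266.0, 210.0, 35.0, 46.0], 0.96), ([235.0, 155.0, 37.0, 43.0], 0.81), ([234.0, 127.0, 31.0, 16.0], 0.71)]
bay_mark [([276.0, 130.0, 23.0, 4.0], 0.42)]
gauge_block [([172.0, 152.0, 10.0, 13.0], 0.67)]
gauge_stand [([83.0, 111.0, 72.0, 71.0], 0.82)]
bin [([371.0, 116.0, 65.0, 81.0], 0.71)]
screwdriver [([383.0, 215.0, 44.0, 43.0], 0.72)]
caliper [([106.0, 200.0, 33.0, 64.0], 0.94)]
```

```bash
python3 - <<'E'
import cv2,numpy as np
a=cv2.imread('pics/scene0.png')[120:300,50:470];b=cv2.imread('pics/top0.png')[90:290,70:450]
a=cv2.resize(a,(0,0),fx=1.6,fy=1.6,interpolation=cv2.INTER_CUBIC)
b=cv2.resize(b,(a.shape[1],int(b.shape[0]*a.shape[1]/b.shape[1])),interpolation=cv2.INTER_CUBIC)
m=np.vstack([a,b]);m=m[:600];print(m.shape,a.shape);cv2.imwrite('pics/v1.png',m)
E
```

```text
(600, 672, 3) (288, 672, 3)
```

View pics/v1.png

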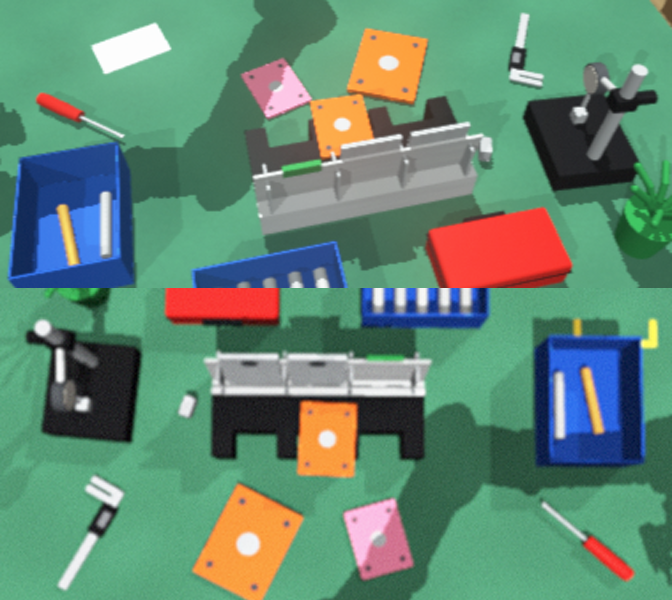

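The picture shows: the small orange plate (view 327,440) sits on the base near the middle bay. The green tag (385,358) marks the right, −y bay. The large orange plate (248,545) and the pink one (378,540) are look-alikes lying in front on the table. Now measuring.

```bash
python3 - <<'E'
from h import *
for n in('top','scene'):
    d=np.load(n+'0.npz');c=d['c'];p=d['p'];hsv=cv2.cvtColor(p,cv2.COLOR_BGR2HSV)
    z=c[...,2];H,S,V=[hsv[...,i].astype(int) for i in range(3)]
    org=(H>8)&(H<25)&(S>110)&(V>90)
    m=org&(z>0.06)&(z<0.095)
    k,l,stt,cen=cv2.connectedComponentsWithStats(m.astype(np.uint8))
    for i in range(1,k):
        if stt[i,4]>150:
            q=c[l==i]; rc=cv2.minAreaRect((q[:,:2]*1000).astype(np.float32))
            print(n,'plate',stt[i],np.round(np.median(q,0),4),rc)
    # base black
    g=(V<70)&(z>0.06)&(z<0.078)
    k,l,stt,cen=cv2.connectedComponentsWithStats(g.astype(np.uint8))
    for i in range(1,k):
        if stt[i,4]>100:
            q=c[l==i]; print(n,'black',stt[i],np.round(np.nanmedian(q,0),4),cv2.minAreaRect((q[:,:2]*1000).astype(np.float32)))
    gr=(H>50)&(H<75)&(S>150)&(z>0.11)
    k,l,stt,cen=cv2.connectedComponentsWithStats(gr.astype(np.uint8))
    for i in range(1,k):
        if stt[i,4]>20:
            q=c[l==i]; print(n,'green',stt[i],np.round(np.median(q,0),4),q.min(0).round(3),q.max(0).round(3))
    # all high points near the rack
    for (lo,hi) in((.125,.14),(.14,.17),(.17,.2)):
        q=c[(z>lo)&(z<hi)];q=q[(abs(q[:,1])<.3)]
        if len(q):print(lo,len(q),np.percentile(q,[2,50,98],axis=0).round(3).tolist())
    # table height
    print('table',np.nanmedian(z[(H>60)&(H<85)&(abs(z)<.03)]))
    w=(S<50)&(V>120)&(z>0.06)&(z<0.076)
    q=c[w];q=q[abs(q[:,1])<.3]
    print('lip?',len(q),np.percentile(q,[2,50,98],axis=0).round(3).tolist() if len(q) else '')
E
```

```text
top plate [ 238  153   34   44 1256] [0.5704 0.0292 0.0781] ((570.0719604492188, 29.394407272338867), (99.05066680908203, 132.18954467773438), 89.224609375)
top black [ 190  151  120   36 2255] [0.6039 0.0964 0.0701] ((590.1317749023438, 46.19647216796875), (106.47948455810547, 366.326171875), 0.28793051838874817)
top black [239 342  47  20 116] [0.0573 0.0111 0.0646] ((43.936248779296875, 2.66229248046875), (52.67872619628906, 136.65980529785156), 2.594172954559326)
top green [106  55   6  21  74] [0.8813 0.4676 0.1353] [0.861 0.463 0.112] [0.912 0.474 0.149]
top green [ 82  61  44  34 408] [0.841  0.4798 0.1395] [0.79  0.405 0.11 ] [0.891 0.529 0.169]
0.125 380 [[0.039, -0.12, 0.125], [0.675, 0.036, 0.133], [0.701, 0.22, 0.14]]
0.14 566 [[0.041, -0.124, 0.141], [0.678, 0.028, 0.152], [0.692, 0.22, 0.169]]
0.17 427 [[0.039, -0.054, 0.171], [0.681, 0.055, 0.182], [0.689, 0.199, 0.199]]
table 0.0001297176608190398
lip? 778 [[0.644, -0.13, 0.061], [0.654, 0.035, 0.07], [0.675, 0.225, 0.075]]
scene plate [429   0  61  12 394] [-0.3081  1.1215  0.076 ] ((-313.0812072753906, 1146.91210937
[... 422 characters left out ...]
0.8236 0.481  0.1356] [0.795 0.471 0.111] [0.843 0.496 0.146]
scene green [444 222  16  29 199] [0.8356 0.4437 0.1416] [0.795 0.404 0.11 ] [0.853 0.466 0.167]
scene green [465 227  28  21 145] [0.8445 0.5023 0.1412] [0.835 0.476 0.11 ] [0.852 0.531 0.166]
scene green [456 247  43  19 314] [0.8817 0.4686 0.1393] [0.858 0.416 0.11 ] [0.917 0.521 0.156]
0.125 559 [[0.027, -0.127, 0.125], [0.688, 0.021, 0.133], [0.705, 0.218, 0.14]]
0.14 1128 [[0.031, -0.121, 0.141], [0.687, 0.025, 0.151], [0.695, 0.208, 0.169]]
0.17 670 [[0.02, -0.067, 0.171], [0.684, 0.039, 0.182], [0.691, 0.195, 0.199]]
table 0.00022312200166463292
lip? 540 [[0.605, -0.133, 0.06], [0.681, 0.034, 0.065], [0.709, 0.209, 0.076]]
```

```bash
python3 - <<'E'
from h import *
d=np.load('top0.npz');c=d['c'];p=d['p'];hsv=cv2.cvtColor(p,cv2.COLOR_BGR2HSV);H,S,V=[hsv[...,i].astype(int) for i in range(3)];z=c[...,2]
# lip near edge / front edges per column: transitions at z~0.07
g=(V<80)&(z>.062)&(z<.076)
pts=[]
for u in range(192,310):
    col=np.where(g[140:200,u])[0]
    if len(col)>3: pts.append((u,c[140+col[0],u][:2],c[140+col[-1],u][:2]))
P=np.array([np.r_[a[1],a[2]] for a in pts]);top=P[(P[:,0]>.635)&(P[:,0]<.65)]
print('lip back edge x=a*y+b',np.polyfit(top[:,1],top[:,0],1),len(top))
fr=P[(P[:,2]<.545)];print('front',np.polyfit(fr[:,3],fr[:,2],1),len(fr),fr[:,2].round(3).tolist()[:40])
for v in range(155,185,4):
    row=np.where(g[v,180:320])[0]+180;print(v,row[0],row[-1],c[v,row[0]].round(4),c[v,row[-1]].round(4))
# rail top ridge (z .14-.155) and fins z .128-.137
q=c[(z>.128)&(z<.137)&(c[...,0]>.655)&(c[...,0]<.70)];h,e=np.histogram(q[:,1],np.arange(-.14,.24,.004));print([(round(e[i]+.002,3),int(h[i])) for i in range(len(h)) if h[i]>4])
# plate edges
org=(H>8)&(H<25)&(S>110)&(V>90)&(z>.06)&(z<.095)
L=[];Rr=[];T=[];B=[]
for v in range(158,193):
    w=np.where(org[v,225:285])[0]+225;L.append(c[v,w[0]]);Rr.append(c[v,w[-1]])
for u in range(243,268):
    w=np.where(org[140:210,u])[0]+140;T.append(c[w[0],u]);B.append(c[w[-1],u])
for n,a,i in(('L',L,1),('R',Rr,1),('T',T,0),('B',B,0)):
    a=np.array(a);a=a[np.isfinite(a[:,0])];print(n,np.median(a,0).round(4),np.polyfit(a[:,1-i],a[:,i],1))
print('px mm',abs(c[170,250]-c[170,251]))
s=r.snapshot('wrist');print(s['T_tool_cam'])
E
```

```text
lip back edge x=a*y+b [4.82329095e-04 6.41241111e-01] 86
front [-0.00838341  0.53874707] 33 [0.537, 0.536, 0.539, 0.536, 0.537, 0.537, 0.536, 0.536, 0.536, 0.543, 0.537, 0.538, 0.537, 0.537, 0.537, 0.537, 0.537, 0.538, 0.538, 0.538, 0.539, 0.54, 0.54, 0.539, 0.54, 0.54, 0.54, 0.54, 0.54, 0.54, 0.54, 0.54, 0.54]
155 190 308 [0.6288 0.2294 0.0669] [ 0.6329 -0.1335  0.068 ]
159 190 308 [0.6157 0.2283 0.0717] [ 0.6202 -0.1332  0.0701]
163 190 309 [0.6029 0.2275 0.0745] [ 0.6076 -0.1362  0.0712]
167 190 309 [0.5913 0.2281 0.0693] [ 0.5951 -0.136   0.0724]
171 190 309 [0.5793 0.2283 0.0664] [ 0.5833 -0.1365  0.0687]
175 190 309 [0.5666 0.2275 0.0694] [ 0.5704 -0.1359  0.0738]
179 190 309 [0.5544 0.2272 0.069 ] [ 0.5583 -0.1361  0.0725]
183 190 309 [0.5419 0.2267 0.0707] [ 0.5463 -0.1365  0.069 ]
[(np.float64(-0.118), 17), (np.float64(-0.114), 6), (np.float64(-0.01), 6), (np.float64(-0.006), 6), (np.float64(0.102), 23), (np.float64(0.21), 11), (np.float64(0.214), 8)]
L [0.5672 0.0773 0.0764] [-0.00176977  0.07833317]
R [ 0.5691 -0.0196  0.0713] [-0.06326581  0.01800263]
T [0.6329 0.0295 0.0716] [0.02689981 0.63132335]
B [0.5045 0.028  0.0776] [0.04316005 0.50410703]
px mm [0.00091758 0.00295879 0.00679025]
[[-5.50805336e-04 -9.51715232e-01 -3.06981780e-01  8.57185712e-02]
 [ 9.99999837e-01 -5.70304516e-04 -2.61831526e-05  9.25045164e-04]
 [-1.50154190e-04 -3.06981744e-01  9.51715391e-01 -1.60894684e-01]
 [ 0.00000000e+00  0.00000000e+00  0.00000000e+00  1.00000000e+00]]
```

Request:
arm_command --commands '[[[0.017, 0.036, 0, 0, 0, 3.3], [0.034, 0.072, 0, 0, 0, 6.6], [0.051, 0.108, 0, 0, 0, 9.9], [0.068, 0.144, 0, 0, 0, 13.2], [0.085, 0.18, 0, 0, 0, 16.5]]]' --gripper 0.3

```text
time: 1.37
tcp_pos: [0.2842, -0.4634, 0.2228]
tool_rot: [0.957, 0.29, 0.0, 0.0]
force: [0.2, 0.5, 0.2]
grip_width: 0.0579
```

Request:
arm_command --commands '[[[0.017, 0.036, 0, 0, 0, 3.3], [0.034, 0.072, 0, 0, 0, 6.6], [0.051, 0.108, 0, 0, 0, 9.9], [0.068, 0.144, 0, 0, 0, 13.2], [0.085, 0.18, 0, 0, 0, 16.5]]]'

```text
time: 1.78
tcp_pos: [0.3692, -0.2834, 0.223]
tool_rot: [0.905, 0.425, 0.0, 0.0]
force: [0.4, -0.5, 0.8]
grip_width: 0.0308
```

Request:
arm_command --commands '[[[0.017, 0.036, 0, 0, 0, 3.3], [0.034, 0.072, 0, 0, 0, 6.6], [0.051, 0.108, 0, 0, 0, 9.9], [0.068, 0.144, 0, 0, 0, 13.2], [0.085, 0.18, 0, 0, 0, 16.5]]]' --gripper -0.3

```text
time: 2.2
tcp_pos: [0.4543, -0.1034, 0.2231]
tool_rot: [0.835, 0.55, 0.0, 0.0]
force: [0.5, 1.0, -0.6]
grip_width: 0.0561
```

Request:
arm_command --commands '[[[0.017, 0.036, 0, 0, 0, 3.3], [0.034, 0.072, 0, 0, 0, 6.6], [0.051, 0.108, 0, 0, 0, 9.9], [0.068, 0.144, 0, 0, 0, 13.2], [0.085, 0.18, 0, 0, 0, 16.5]]]'

```text
time: 2.62
tcp_pos: [0.5394, 0.0766, 0.223]
tool_rot: [0.748, 0.664, 0.0, 0.0]
force: [0.2, 0.1, -0.6]
grip_width: 0.0573
```

Request:
arm_command --commands '[[[0.015, 0.03, 0, 0, 0, 3.5], [0.026, 0.058, 0, 0, 0, 6.8], [0.026, 0.058, -0.035, 0, 0, 6.8], [0.026, 0.058, -0.07, 0, 0, 6.8], [0.026, 0.058, -0.1, 0, 0, 6.8]]]'

```text
time: 3.03
tcp_pos: [0.5647, 0.1335, 0.1212]
tool_rot: [0.707, 0.707, 0.0, 0.0]
force: [-0.3, -1.1, -0.1]
grip_width: 0.0573
```

```bash
python3 - <<'E'
from h import *
st=r.state();print({k:np.round(v,4).tolist() for k,v in st.items()})
s=snap('top');a=s['pixels'][110:240,150:350];s2=snap('scene')['pixels'][110:260,180:380]
cv2.imwrite('pics/v2.png',np.vstack([cv2.resize(a,None,fx=3,fy=2.0),cv2.resize(s2,None,fx=3,fy=2.2)]))
E
```

```text
{'time': 3.0333, 'joints': [0.1077, 0.5041, -0.5831, 1.8475, 0.3484, 0.8927, -0.6405], 'qd': [-0.1629, 0.44, 0.208, 0.284, 0.354, -0.6397, -0.2876], 'effort': [-0.4603, -55.7261, -8.6268, -23.7352, -0.6053, 0.6438, 0.372], 'tcp_pos': [0.5647, 0.1335, 0.1212], 'tool_rot': [0.7072, 0.707, 0.0002, 0.0], 'force': [-0.3373, -1.1304, -0.0806], 'ft_torque': [-0.0656, -0.1069, 0.0122], 'grip_width': 0.0573}
```

View pics/v2.png

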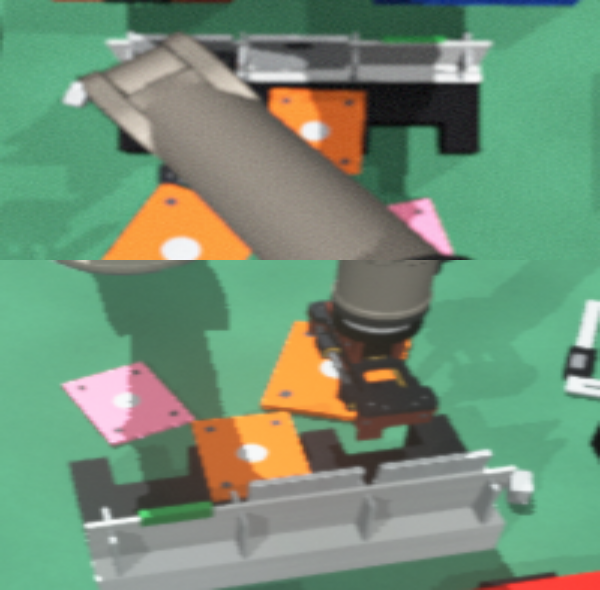

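Request:
arm_command --commands '[[[0.005, 0, -0.02, 0, 0, 0], [0.005, -0.01, -0.04, 0, 0, 0], [0.005, -0.02, -0.049, 0, 0, 0], [0.005, -0.03, -0.049, 0, 0, 0], [0.005, -0.036, -0.049, 0, 0, 0]]]'

```text
time: 3.55
tcp_pos: [0.5703, 0.0949, 0.0747]
tool_rot: [0.708, 0.706, -0.0, 0.001]
force: [0.3, -0.6, -0.1]
grip_width: 0.057
```

Request:
arm_command --commands '[[[0, -0.004, -0.001, 0, 0, 0], [0, -0.008, -0.001, 0, 0, 0], [0, -0.012, -0.001, 0, 0, 0], [0, -0.016, -0.001, 0, 0, 0], [0, -0.02, -0.001, 0, 0, 0]]]'

```text
time: 3.97
tcp_pos: [0.5703, 0.0777, 0.0735]
tool_rot: [0.707, 0.707, 0.001, 0.0]
force: [-0.2, 2.4, 2.4]
grip_width: 0.0573
```

Request:
arm_command --commands '[[[0, -0.005, 0, 0, 0, 0], [0, -0.01, 0, 0, 0, 0], [0, -0.015, 0, 0, 0, 0], [0, -0.02, 0, 0, 0, 0], [0, -0.025, 0, 0, 0, 0]]]'

```text
time: 4.38
tcp_pos: [0.5697, 0.0513, 0.0726]
tool_rot: [0.708, 0.707, -0.0, -0.0]
force: [0.2, 2.5, 2.2]
grip_width: 0.057
```

Request:
arm_command --commands '[[[0, -0.005, 0, 0, 0, 0], [0, -0.01, 0, 0, 0, 0], [0, -0.015, 0, 0, 0, 0], [0, -0.02, 0, 0, 0, 0], [0, -0.025, 0, 0, 0, 0]]]'

```text
time: 4.8
tcp_pos: [0.5697, 0.0263, 0.0726]
tool_rot: [0.708, 0.707, -0.0, -0.0]
force: [0.8, 1.6, 1.5]
grip_width: 0.0572
```

Request:
arm_command --commands '[[[0, -0.005, 0, 0, 0, 0], [0, -0.01, 0, 0, 0, 0], [0, -0.015, 0, 0, 0, 0], [0, -0.02, 0, 0, 0, 0], [0, -0.022, 0, 0, 0, 0]]]'

```text
time: 5.22
tcp_pos: [0.5696, 0.0037, 0.0726]
tool_rot: [0.708, 0.706, -0.0, 0.0]
force: [0.1, 1.4, 0.5]
grip_width: 0.0574
```

```bash
cat >> h.py <<'E'
def plate():
    """orange points of the plate on the base, world, from both cameras; y edges and rect"""
    for n in('top','scene'):
        s=snap(n);c=cloud(s);hsv=cv2.cvtColor(s['pixels'],cv2.COLOR_BGR2HSV);H,S,V=[hsv[...,i].astype(int) for i in range(3)]
        z=c[...,2];m=(H>8)&(H<25)&(S>110)&(V>70)&(z>.066)&(z<.09)&(c[...,0]>.45)&(c[...,0]<.72)&(abs(c[...,1])<.25)
        k,l,stt,_=cv2.connectedComponentsWithStats(m.astype(np.uint8))
        i=1+np.argmax(stt[1:,4]);q=c[l==i]
        yy=[];xx=[]
        for v in np.unique(np.where(l==i)[0]): pass
        print(n,stt[i],cv2.minAreaRect((q[:,:2]*1000).astype(np.float32)),'pct',np.percentile(q,[1,50,99],axis=0).round(4).tolist())
E
python3 - <<'E'
from h import *
st=r.state();print(st['tcp_pos'],st['force']);plate()
E
```

```text
[0.56962813 0.00368912 0.07255997] [0.1113088  1.35945081 0.45957368]
top [294 155   6  13  43] ((613.3109130859375, -97.35269165039062), (16.323490142822266, 38.57984924316406), 88.68682861328125) pct [[0.5952, -0.1057, 0.0676], [0.6184, -0.0986, 0.0778], [0.6324, -0.0896, 0.0831]]
scene [ 214  184   42   42 1097] ((570.5354614257812, -54.52368927001953), (99.44053649902344, 126.02217864990234), 89.84134674072266) pct [[0.509, -0.1035, 0.0711], [0.5803, -0.061, 0.0781], [0.6313, -0.0081, 0.0826]]
```

Request:
arm_command --commands '[[[0, -0.004, 0, 0, 0, 0], [0, -0.008, 0, 0, 0, 0], [0, -0.0085, 0, 0, 0, 0], [0, 0.01, 0, 0, 0, 0], [0, 0.03, 0.01, 0, 0, 0]]]'

```text
time: 5.73
tcp_pos: [0.5684, 0.0325, 0.081]
tool_rot: [0.709, 0.705, -0.002, -0.001]
force: [0.2, 1.2, 0.2]
grip_width: 0.0568
```

Request:
arm_command --commands '[[[0, 0.02, 0.03, 0, 0, 0], [0, 0.04, 0.06, 0, 0, 0], [0, 0.08, 0.07, 0, 0, 0], [0, 0.11, 0.08, 0, 0, 0], [0, 0.13, 0.08, 0, 0, 0]]]'

```text
time: 6.15
tcp_pos: [0.5704, 0.1689, 0.1655]
tool_rot: [0.707, 0.708, 0.002, 0.001]
force: [0.2, 0.6, 0.6]
grip_width: 0.0573
```

```bash
python3 - <<'E'
from h import *
st=r.state();print(st['tcp_pos'],st['force']);plate()
s=snap('scene');c=cloud(s);z=c[...,2]
q=c[(z>.126)&(z<.138)&(c[...,0]>.655)&(c[...,0]<.71)];h,e=np.histogram(q[:,1],np.arange(-.15,.24,.003));print([(round(e[i]+.0015,3),int(h[i])) for i in range(len(h)) if h[i]>6])
hsv=cv2.cvtColor(s['pixels'],cv2.COLOR_BGR2HSV);m=(hsv[...,0]>45)&(hsv[...,0]<75)&(hsv[...,1]>150)&(c[...,0]>.66)&(c[...,0]<.72)&(z>.12)
print('green',np.percentile(c[m],[2,50,98],axis=0).round(4).tolist())
t=snap('top');a=t['pixels'][110:240,150:350];b=s['pixels'][130:280,180:380]
cv2.imwrite('pics/v3.png',np.vstack([cv2.resize(a,None,fx=3,fy=2.0),cv2.resize(b,None,fx=3,fy=2.2)]))
E
```

```text
[0.5704422  0.16891913 0.16550298] [0.24859383 0.58368647 0.59091229]
top [ 269  154   34   43 1246] ((570.3217163085938, -64.47987365722656), (130.8165740966797, 101.16795349121094), 0.3654289245605469) pct [[0.5052, -0.1119, 0.0687], [0.5687, -0.0628, 0.0779], [0.6318, -0.0164, 0.0836]]
scene [ 211  184   42   43 1204] ((569.2409057617188, -61.772972106933594), (126.66718292236328, 100.77991485595703), 0.455380916595459) pct [[0.5093, -0.1111, 0.0692], [0.5759, -0.0639, 0.078], [0.6308, -0.0138, 0.0819]]
[(np.float64(-0.121), 8), (np.float64(-0.118), 17), (np.float64(-0.01), 17), (np.float64(-0.007), 10), (np.float64(0.101), 14), (np.float64(0.209), 10), (np.float64(0.212), 10)]Traceback (most recent call last):
  File "<stdin>", line 6, in <module>
    return _quantile_unchecked(
        a, q, axis, out, overwrite_input, method, keepdims, weights)
    return _ureduce(a,
                    func=_quantile_ureduce_func,
    ...<5 lines>...
                    overwrite_input=overwrite_input,
                    method=method)
    r = func(a, **kwargs)
    result = _quantile(arr,
                       quantiles=q,
    ...<2 lines>...
                       out=out,
                       weights=wgt)
    slices_having_nans = np.isnan(arr[-1, ...])
                                  ~~~^^^^^^^^^
IndexError: index -1 is out of bounds for axis 0 with size 0
```

Request:
arm_command --commands '[[[-0.02, -0.01, 0, 0, 0, -7], [-0.04, -0.03, 0, 0, 0, -14], [-0.06, -0.05, 0, 0, 0, -21], [-0.08, -0.07, 0, 0, 0, -28], [-0.1, -0.09, 0, 0, 0, -35]]]'

```text
time: 6.72
tcp_pos: [0.4684, 0.0718, 0.1621]
tool_rot: [0.889, 0.457, -0.001, 0.0]
force: [1.3, -0.5, 0.6]
grip_width: 0.0572
```

Request:
arm_command --commands '[[[0, -0.03, 0, 0, 0, -7], [0, -0.06, 0, 0, 0, -14], [0, -0.09, 0, 0, 0, -21], [0, -0.12, -0.01, 0, 0, -28], [0, -0.142, -0.02, 0, 0, -35]]]'

```text
time: 7.13
tcp_pos: [0.469, -0.072, 0.1426]
tool_rot: [0.986, 0.168, 0.0, 0.001]
force: [-0.2, -0.1, 0.7]
grip_width: 0.0572
```

Request:
arm_command --commands '[[[0, 0, -0.02, 0, 0, -7], [0, 0, -0.04, 0, 0, -14], [0, 0, -0.06, 0, 0, -20], [0, 0, -0.07, 0, 0, -20], [0, 0, -0.072, 0, 0, -20]]]'

```text
time: 7.55
tcp_pos: [0.4677, -0.0683, 0.0688]
tool_rot: [1.0, 0.0, -0.002, 0.0]
force: [-0.3, -0.8, -0.2]
grip_width: 0.0572
```

```bash
python3 - <<'E'
from h import *
st=r.state();print({k:np.round(v,4).tolist() for k,v in st.items()})
s=snap('scene');t=snap('top');a=t['pixels'][110:240,150:350];b=s['pixels'][130:280,180:380]
cv2.imwrite('pics/v3.png',np.vstack([cv2.resize(a,None,fx=3,fy=2.0),cv2.resize(b,None,fx=3,fy=2.2)]))
E
```

```text
{'time': 7.55, 'joints': [0.2144, 0.3859, -0.2399, 2.1409, 0.1523, 0.6346, -1.7024], 'qd': [-0.0031, 0.0076, -0.0118, -0.0138, 0.0097, -0.022, 0.0062], 'effort': [-0.1401, -42.4781, -1.0691, -17.7903, 0.0577, -0.3474, -0.4177], 'tcp_pos': [0.4677, -0.0683, 0.0688], 'tool_rot': [1.0, 0.0001, -0.0021, 0.0003], 'force': [-0.2912, -0.8306, -0.1863], 'ft_torque': [0.0475, 0.0751, 0.0249], 'grip_width': 0.0572}
```

View pics/v3.png

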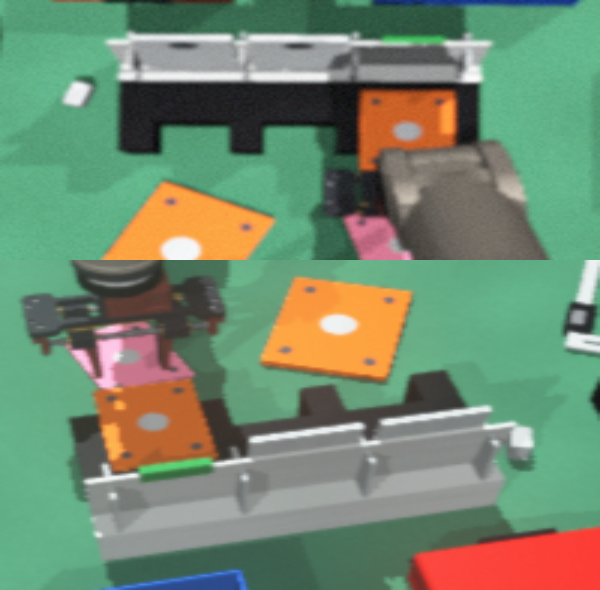

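Request:
arm_command --commands '[[[0.003, 0.005, 0.005, 0, 0, 0], [0.01, 0.005, 0.005, 0, 0, 0], [0.016, 0.005, 0.005, 0, 0, 0], [0.02, 0.005, 0.005, 0, 0, 0], [0.024, 0.005, 0.005, 0, 0, 0]]]'

```text
time: 8.07
tcp_pos: [0.4947, -0.0621, 0.0761]
tool_rot: [1.0, -0.001, 0.0, 0.0]
force: [-1.9, -0.2, 1.2]
grip_width: 0.0568
```

Request:
arm_command --commands '[[[0.004, 0, 0, 0, 0, 0], [0.008, 0, 0, 0, 0, 0], [0.012, 0, 0, 0, 0, 0], [0.016, 0, 0, 0, 0, 0], [0.02, 0, 0, 0, 0, 0]]]'

```text
time: 8.48
tcp_pos: [0.5139, -0.0621, 0.0755]
tool_rot: [1.0, -0.001, -0.0, 0.0]
force: [-2.0, -0.0, 0.2]
grip_width: 0.0572
```

```bash
python3 - <<'E'
from h import *
st=r.state();print({k:np.round(v,4).tolist() for k,v in st.items()});plate()
E
```

```text
{'time': 8.4833, 'joints': [0.1924, 0.431, -0.2362, 2.0392, 0.1545, 0.6882, -1.7149], 'qd': [-0.0166, 0.0625, 0.011, -0.111, 0.0067, 0.0448, 0.0002], 'effort': [-0.0073, -47.8233, -1.6644, -19.9312, 0.0401, -0.634, 0.0059], 'tcp_pos': [0.5139, -0.0621, 0.0755], 'tool_rot': [1.0, -0.0007, -0.0002, 0.0], 'force': [-2.0254, -0.0143, 0.1603], 'ft_torque': [0.0197, 0.3487, -0.0281], 'grip_width': 0.0572}
top [269 149  34  30 504] ((604.6304931640625, -64.35686492919922), (89.9121322631836, 101.42351531982422), 0.4910409450531006) pct [[0.5651, -0.1119, 0.0694], [0.624, -0.0562, 0.0779], [0.649, -0.014, 0.0837]]
scene [ 212  189   41   39 1028] ((582.7887573242188, -62.164485931396484), (99.76806640625, 113.64313507080078), 89.89986419677734) pct [[0.5282, -0.1109, 0.0692], [0.5805, -0.0637, 0.0782], [0.6351, -0.0136, 0.0821]]
```

Request:
arm_command --commands '[[[0.004, 0, -0.001, 0, 0, 0], [0.008, 0, -0.001, 0, 0, 0], [0.012, 0, -0.001, 0, 0, 0], [0.014, 0, -0.001, 0, 0, 0], [0.016, 0, -0.001, 0, 0, 0]]]'

```text
time: 9.0
tcp_pos: [0.53, -0.0621, 0.0746]
tool_rot: [1.0, -0.001, -0.0, -0.0]
force: [-1.4, -0.1, 1.3]
grip_width: 0.0575
```

Request:
arm_command --commands '[[[0.001, 0, 0, 0, 0, 0], [0.002, 0, 0, 0, 0, 0], [0.003, 0, 0, 0, 0, 0]]]'

```text
time: 9.25
tcp_pos: [0.5326, -0.0621, 0.0746]
tool_rot: [1.0, -0.001, -0.0, 0.0]
force: [-1.5, 0.6, -0.7]
grip_width: 0.0573
```

Request:
arm_command --commands '[[[0.001, 0, 0, 0, 0, 0], [0.002, 0, 0, 0, 0, 0]]]'

```text
time: 9.42
tcp_pos: [0.5348, -0.0621, 0.0747]
tool_rot: [1.0, -0.001, 0.0, 0.0]
force: [-1.0, -0.5, -1.0]
grip_width: 0.0568
```

Request:
arm_command --commands '[[[0.001, 0, 0, 0, 0, 0], [0.002, 0, 0, 0, 0, 0]]]'

```text
time: 9.58
tcp_pos: [0.5368, -0.0621, 0.0746]
tool_rot: [1.0, -0.001, 0.0, 0.0]
force: [-1.4, -0.6, -1.5]
grip_width: 0.0571
```

Request:
arm_command --commands '[[[0.001, 0, 0, 0, 0, 0], [0.002, 0, 0, 0, 0, 0]]]'

```text
time: 9.75
tcp_pos: [0.5385, -0.0621, 0.0746]
tool_rot: [1.0, -0.001, -0.0, 0.0]
force: [-3.8, 0.7, 2.9]
grip_width: 0.0571
```

Request:
arm_command --commands '[[[0.001, 0, 0, 0, 0, 0], [0.001, 0, 0, 0, 0, 0]]]'

```text
time: 9.92
tcp_pos: [0.5385, -0.0621, 0.0745]
tool_rot: [1.0, -0.001, -0.001, 0.0]
force: [-4.6, 0.2, 2.3]
grip_width: 0.0572
```

```bash
python3 - <<'E'
from h import *
st=r.state();print({k:np.round(v,4).tolist() for k,v in st.items() if k in('joints','tcp_pos','force')});plate()
E
```

```text
{'joints': [0.1844, 0.4651, -0.2313, 1.982, 0.1579, 0.7141, -1.7153], 'tcp_pos': [0.5385, -0.0621, 0.0745], 'force': [-4.557, 0.2141, 2.2815]}
top [269 140  32  30 399] ((632.0130615234375, -60.749237060546875), (89.78594970703125, 94.73416900634766), 0.7441185116767883) pct [[0.5904, -0.1076, 0.0705], [0.6544, -0.0556, 0.0781], [0.6753, -0.0139, 0.0841]]
scene [213 195  40  33 817] ((590.2766723632812, -62.1014404296875), (98.78849029541016, 100.08451080322266), 0.24919937551021576) pct [[0.5502, -0.1111, 0.0688], [0.5907, -0.0645, 0.0782], [0.6368, -0.0136, 0.082]]
```

Request:
arm_command --commands '[[[-0.01, 0, 0, 0, 0, 0], [-0.03, 0, 0.01, 0, 0, 0], [-0.05, 0, 0.04, 0, 0, 0], [-0.06, 0, 0.08, 0, 0, 0], [-0.06, 0, 0.12, 0, 0, 0]]]' --gripper 0.45

```text
time: 10.43
tcp_pos: [0.4765, -0.0621, 0.1952]
tool_rot: [1.0, -0.001, -0.001, 0.0]
force: [0.6, 0.0, 0.7]
grip_width: 0.0274
```

Request:
arm_command --commands '[[[0, 0, 0.035, 7, 0, 0], [0, 0, 0.07, 14, 0, 0], [0, 0, 0.1, 21, 0, 0], [0, 0, 0.1, 28, 0, 0], [0, 0, 0.1, 35, 0, 0]]]'

```text
time: 10.85
tcp_pos: [0.4819, -0.0635, 0.2982]
tool_rot: [0.954, -0.0, 0.005, -0.301]
force: [-0.7, 0.9, -2.0]
grip_width: 0.0239
```

```bash
cat > fk.py <<'E'
import numpy as np
from scipy.spatial.transform import Rotation as R
from scipy.optimize import least_squares
D=[([1.164,.4775,.022,1.5555,-.0115,1.109,-.083],[.1985,-.645,.2225],[.989,.149,0,-.001]),
([.1077,.5041,-.5831,1.8475,.3484,.8927,-.6405],[.5647,.1335,.1212],[.7072,.707,.0002,0]),
([.2144,.3859,-.2399,2.1409,.1523,.6346,-1.7024],[.4677,-.0683,.0688],[1,.0001,-.0021,.0003]),
([.1924,.431,-.2362,2.0392,.1545,.6882,-1.7149],[.5139,-.0621,.0755],[1,-.0007,-.0002,0]),
([.1844,.4651,-.2313,1.982,.1579,.7141,-1.7153],[.5385,-.0621,.0745],[1,-.001,-.001,0])]
E
python3 - <<'E'
from h import *
st=r.state();print({k:np.round(v,4).tolist() for k,v in st.items() if k in('joints','tcp_pos','tool_rot','force')})
E
```

```text
{'joints': [0.5809, 0.2596, -0.2433, 1.8419, -0.5356, 1.3035, -1.0197], 'tcp_pos': [0.4819, -0.0635, 0.2982], 'tool_rot': [0.9535, -0.0002, 0.0049, -0.3013], 'force': [-0.6581, 0.9181, -2.0452]}
```

```bash
cat >> fk.py <<'E'
D.append(([.5809,.2596,-.2433,1.8419,-.5356,1.3035,-1.0197],[.4819,-.0635,.2982],[.9535,-.0002,.0049,-.3013]))
def chain(q,s,c,t):
    A=np.eye(3);p=np.zeros(3)
    for i in range(7):
        p=p+A@t[i]
        a=s[i]*q[i]+c[i]
        A=A@R.from_euler('zyzyzyz'[i],a).as_matrix()
    return p+A@t[7],A
if __name__=='__main__':
    import itertools
    res=[]
    for sg in itertools.product([1,-1],repeat=4):
        s=[sg[0],1,sg[1],1,sg[2],1,sg[3]]
        def f(x):
            c=np.zeros(7);c[:]=x
            e=[]
            for q,p,o in D:
                _,A=chain(q,s,c,np.zeros((8,3)));e.append((R.from_quat(o).inv()*R.from_matrix(A)).as_rotvec())
            return np.r_[np.ravel(e),.01*np.array(x[1:6])]
        for c7 in(0,1.57,3.14,-1.57):
            o=least_squares(f,[0,0,0,0,0,0,c7]);res.append((o.cost,s,np.round(o.x,3)))
    res.sort(key=lambda a:a[0])
    for a in res[:6]:print(a)
E
python3 fk.py
```

```text
(np.float64(1.4164982551351441e-06), [-1, 1, -1, 1, -1, 1, -1], array([-4.00e-03, -1.00e-03,  2.00e-03,  1.00e-03, -1.00e-03,  0.00e+00,
        1.57e+00]))
(np.float64(1.416498255136474e-06), [-1, 1, -1, 1, -1, 1, -1], array([-4.00e-03, -1.00e-03,  2.00e-03,  1.00e-03, -1.00e-03,  0.00e+00,
        1.57e+00]))
(np.float64(1.4164982551370165e-06), [-1, 1, -1, 1, -1, 1, -1], array([-4.00e-03, -1.00e-03,  2.00e-03,  1.00e-03, -1.00e-03,  0.00e+00,
        1.57e+00]))
(np.float64(1.416498255144347e-06), [-1, 1, -1, 1, -1, 1, -1], array([-4.00e-03, -1.00e-03,  2.00e-03,  1.00e-03, -1.00e-03,  0.00e+00,
        1.57e+00]))
(np.float64(0.0009868055974257379), [-1, 1, 1, 1, -1, 1, -1], array([-5.000e-03,  3.138e+00, -3.000e-03, -3.137e+00, -0.000e+00,
       -0.000e+00,  1.570e+00]))
(np.float64(0.0009868055974259448), [-1, 1, 1, 1, -1, 1, -1], array([-5.000e-03,  3.138e+00, -3.000e-03, -3.137e+00, -0.000e+00,
       -0.000e+00,  1.570e+00]))
```

```bash
cat > fk2.py <<'E'
from fk import *
S=[-1,1,-1,1,-1,1,-1];C=np.array([0,0,0,0,0,0,np.pi/2])
lo=np.array([-2.96,-.34,-1.41,.24,-1.37,.17,-2.96]);hi=np.array([2.96,2.1,1.46,2.44,4.51,1.92,2.96])
def T(x):
    t=np.zeros((8,3));t[1]=[0,x[8],x[0]];t[3]=[x[1],x[2],x[3]];t[5]=[x[4],x[5],x[6]];t[7]=[x[9],x[10],x[7]];return t
def f(x):
    e=[chain(q,S,C,T(x))[0]-p for q,p,o in D]
    return np.r_[np.ravel(e)/.001,np.array([x[1],x[2],x[4],x[5],x[8],x[9],x[10]])/.05,(x[0]-.35)/.1]
fit=least_squares(f,[.35,0,0,.45,0,0,.45,.3,0,0,0]);TT=T(fit.x)
def FK(q):return chain(q,S,C,TT)
def ik(p,A,q0,w=.02):
    g=lambda q:np.r_[(FK(q)[0]-p)/.01,(R.from_matrix(A).inv()*R.from_matrix(FK(q)[1])).as_rotvec()/.02,w*(q-q0)]
    o=least_squares(g,np.clip(q0,lo+1e-3,hi-1e-3),bounds=(lo,hi));e=g(o.x)[:6]
    return o.x,np.linalg.norm(e[:3])*10,np.degrees(np.linalg.norm(e[3:])*.02)
def tool(phi,side=0):
    "tool z phi deg below horizontal forward, x up; side = rotation about world z"
    ph=np.radians(phi);z=np.array([np.cos(ph),0,-np.sin(ph)]);y=np.array([0,-1,0]);x=np.cross(y,z)
    return R.from_euler('z',side,degrees=True).as_matrix()@np.c_[x,y,z]
if __name__=='__main__':
    print(fit.x.round(4),np.abs(f(fit.x)[:-8]).max().round(2),'mm')
    for phi in(60,50,45,40,30,20,10):
        for P in((.57,-.062,.05),(.60,-.062,.10),(.66,-.062,.16)):
            best=None
            for q0 in([.2,.4,-.2,2.2,3.1,.5,1.4],[.2,.4,-.2,2.2,.2,.3,-1.7],[.2,.4,-.8,2.2,1.5,.5,0],[.2,.4,.8,2.2,1.5,.5,0],[.2,1,0,2.2,3.1,1.5,1.4]):
                q,ep,ea=ik(np.array(P),tool(phi),np.array(q0))
                if best is None or ep+ea<best[1]+best[2]:best=(q,ep,ea)
            print(phi,P,best[0].round(2),round(best[1],1),round(best[2],1))
E
python3 fk2.py
```

```text
[ 2.884e-01 -2.000e-04 -3.160e-02  5.409e-01 -0.000e+00 -8.000e-04
  4.731e-01  3.358e-01 -3.010e-02 -1.000e-04 -2.000e-04] 0.04 mm
60 (0.57, -0.062, 0.05) [ 1.06  0.98 -1.39  2.27  1.78  0.9  -2.96] 0.0 0.0
60 (0.6, -0.062, 0.1) [ 0.4   0.39 -0.46  2.22  1.35  0.17 -2.86] 0.0 0.0
60 (0.66, -0.062, 0.16) [ 0.12  0.33 -0.14  2.07  0.22  0.23 -1.77] 0.0 0.0
50 (0.57, -0.062, 0.05) [ 0.07  0.48 -0.07  2.43  3.09  0.47  1.64] 0.0 0.0
50 (0.6, -0.062, 0.1) [ 0.04  0.37 -0.05  2.36  3.1   0.29  1.63] 0.0 0.0
50 (0.66, -0.062, 0.16) [ 1.04  0.75 -1.35  2.15  1.73  0.68 -2.96] 0.0 0.0
45 (0.57, -0.062, 0.05) [ 0.77  0.69 -0.88  2.44  2.6   0.71  2.39] 0.0 0.0
45 (0.6, -0.062, 0.1) [ 0.08  0.4  -0.09  2.41  3.09  0.46  1.64] 0.0 0.0
45 (0.66, -0.062, 0.16) [ 0.14  0.33 -0.16  2.25  2.95  0.23  1.79] 0.0 0.0
40 (0.57, -0.062, 0.05) [ 1.1   1.17 -1.34  2.44  2.45  1.06  2.96] 10.3 0.5
40 (0.6, -0.062, 0.1) [ 0.34  0.47 -0.38  2.44  2.95  0.63  1.86] 0.0 0.0
40 (0.66, -0.062, 0.16) [ 0.08  0.35 -0.08  2.31  3.09  0.39  1.64] 0.0 0.0
30 (0.57, -0.062, 0.05) [ 1.13  1.35 -1.28  2.44  2.77  1.15  2.96] 35.3 1.0
30 (0.6, -0.062, 0.1) [ 1.13  1.23 -1.4   2.44  2.61  1.12  2.96] 13.6 0.5
30 (0.66, -0.062, 0.16) [ 0.12  0.44 -0.13  2.39  3.1   0.73  1.65] 0.0 0.0
20 (0.57, -0.062, 0.05) [ 1.36  1.97 -1.41  2.44  3.05  1.18 -2.76] 40.0 0.8
20 (0.6, -0.062, 0.1) [ 1.15  1.42 -1.31  2.44  2.96  1.2   2.96] 30.5 0.6
20 (0.66, -0.062, 0.16) [ 0.31  0.58 -0.35  2.44  3.08  1.08  1.78] 0.0 0.0
10 (0.57, -0.062, 0.05) [ 1.48  2.1  -1.25  2.44  3.39  1.04 -2.79] 23.5 0.9
10 (0.6, -0.062, 0.1) [ 1.34  1.97 -1.41  2.44  3.24  1.14 -2.83] 23.8 0.7
10 (0.66, -0.062, 0.16) [ 0.6   0.83 -0.67  2.44  3.16  1.37  2.06] 0.0 0.0
```

```bash
cat > s.py <<'E'
from fk2 import *
rng=np.random.default_rng(0)
l2=lo+.04;h2=hi-.04
qc=np.array(D[-1][0])
def ikm(p,A,n=10):
    out=[]
    for _ in range(n):
        q0=rng.uniform([-.3,.2,-1.4,1.8,-1.3,.2,-2.9],[1.4,1.4,1.4,2.4,4.4,1.5,2.9])
        g=lambda q:np.r_[(FK(q)[0]-p)/.01,(R.from_matrix(A).inv()*R.from_matrix(FK(q)[1])).as_rotvec()/.02,.01*(q-qc)]
        o=least_squares(g,q0,bounds=(l2,h2));e=o.fun[:6]
        ep=np.linalg.norm(e)
        if ep<.3: out.append((np.abs(o.x-qc).max(),o.x))
    out.sort(key=lambda a:a[0]);return out
for roll in(0,180):
  for phi in(65,58,50):
    for side in(-25,0,25):
        A=tool(phi,side)@R.from_euler('z',roll,degrees=True).as_matrix()
        o=ikm(np.array([.532,-.063,.045]),A)
        print(roll,phi,side,len(o),o[0][1].round(2) if o else '')
E
time python3 s.py
```

```text
0 65 -25 2 [ 0.26  0.44 -0.47  2.31  1.48  0.43  2.75]
0 65 0 6 [ 1.04  0.85 -1.32  2.29  1.63  0.78 -2.92]
0 65 25 9 [ 0.22  0.43 -0.08  2.29 -1.29  0.21  0.26]
0 58 -25 5 [ 0.05  0.44 -0.28  2.4   1.9   0.46  2.26]
0 58 0 6 [ 0.57  0.49 -0.64  2.4   2.32  0.34  2.5 ]
0 58 25 8 [ 1.2   0.86 -1.25  2.3   1.64  0.44 -2.37]
0 50 -25 0 
0 50 0 0 Traceback (most recent call last):
  File "s.py", line 18, in <module>
    o=ikm(np.array([.532,-.063,.045]),A)
  File "s.py", line 10, in ikm
    o=least_squares(g,q0,bounds=(l2,h2));e=o.fun[:6]
    return func(*args, **kwargs)
    raise ValueError("Initial guess is outside of provided bounds")
ValueError: Initial guess is outside of provided bounds

real	0m15.938s
user	0m16.267s
sys	0m0.148s
```

```bash
cat > plan.py <<'E'
from fk2 import *
LIP=np.array([.6565,.070]);Y=-.063
def pose(th,d=12,gap=0,ph=None):
    "TCP pose (xz, phi) for plate angle th deg"
    phi=np.interp(th,[0,20,60,98],PHI) if ph is None else ph
    t=np.radians(th);p=np.radians(phi)
    s=(16.69+1.124*np.cos(t)-8*np.sin(t))/(np.cos(t)+.1405*np.sin(t)) if th<52 else 12/np.sin(t)
    s=min(s,12/max(np.sin(t),1e-6))
    N=np.array([-(125-s)*np.cos(t),(125-s)*np.sin(t)])
    if th<phi: K=N+d*np.array([np.cos(p),-np.sin(p)])
    else: K=N+d*np.array([np.cos(t),-np.sin(t)])
    xz=LIP+(K-(10+gap)*np.array([np.sin(p),np.cos(p)]))/1000
    return np.array([xz[0],Y,xz[1]]),phi
PHI=[60,52,42,32]
l2=lo+.03;h2=hi-.03
def iks(p,A,q0,w=.02):
    q0=np.clip(q0,l2+1e-3,h2-1e-3)
    g=lambda q:np.r_[(FK(q)[0]-p)/.005,(R.from_matrix(A).inv()*R.from_matrix(FK(q)[1])).as_rotvec()/.02,w*(q-q0)]
    o=least_squares(g,q0,bounds=(l2,h2));return o.x,np.linalg.norm(o.fun[:6])
def Ar(phi,roll):return tool(phi)@R.from_euler('z',roll,degrees=True).as_matrix()
if __name__=='__main__':
    for roll,starts in((0,([.57,.49,-.64,2.4,2.32,.34,2.5],[.3,.45,-.3,2.4,2.9,.3,1.8],[1.04,.85,-1.32,2.29,1.63,.78,-2.92])),(180,([1.04,.85,-1.32,2.29,1.63,.78,.22],[.57,.49,-.64,2.4,2.32,.34,-.64]))):
        for q in starts:
            print('---',roll);q=np.array(q)
            for nm,P,phi in [('entry',np.array([.528,Y,.045]),60)]+[(th,)+pose(th) for th in range(0,100,7)]:
                q,e=iks(P,Ar(phi,roll),q)
                print(nm,P.round(3),round(phi),q.round(2),round(e,2))
E
python3 plan.py
```

```text
--- 0
entry [ 0.528 -0.063  0.045] 60 [ 0.51  0.46 -0.57  2.39  2.25  0.28  2.55] 0.0
0 [ 0.547 -0.063  0.055] 60 [ 0.44  0.44 -0.5   2.35  2.18  0.23  2.6 ] 0.0
7 [ 0.547 -0.063  0.068] 57 [ 0.53  0.43 -0.6   2.37  2.27  0.28  2.53] 0.0
14 [ 0.549 -0.063  0.081] 54 [ 0.6   0.43 -0.67  2.39  2.35  0.32  2.47] 0.0
21 [ 0.553 -0.063  0.094] 52 [ 0.66  0.42 -0.74  2.4   2.41  0.36  2.42] 0.0
28 [ 0.559 -0.063  0.106] 50 [ 0.68  0.41 -0.77  2.4   2.44  0.37  2.39] 0.0
35 [ 0.566 -0.063  0.118] 48 [ 0.71  0.4  -0.79  2.4   2.46  0.38  2.37] 0.0
42 [ 0.575 -0.063  0.128] 46 [ 0.73  0.4  -0.82  2.4   2.49  0.4   2.35] 0.0
49 [ 0.585 -0.063  0.137] 45 [ 0.75  0.41 -0.84  2.39  2.52  0.42  2.33] 0.0
56 [ 0.595 -0.063  0.144] 43 [ 0.76  0.42 -0.86  2.38  2.55  0.45  2.32] 0.0
63 [ 0.605 -0.063  0.151] 41 [ 0.77  0.43 -0.87  2.38  2.57  0.48  2.3 ] 0.0
70 [ 0.616 -0.063  0.156] 39 [ 0.78  0.45 -0.88  2.37  2.6   0.51  2.29] 0.0
77 [ 0.628 -0.063  0.16 ] 38 [ 0.78  0.47 -0.89  2.36  2.63  0.55  2.28] 0.0
84 [ 0.64  -0.063  0.162] 36 [ 0.78  0.5  -0.9   2.35  2.66  0.59  2.27] 0.0
91 [ 0.653 -0.0
[... 4415 characters left out ...]
77] 0.0
42 [ 0.575 -0.063  0.128] 46 [ 0.73  0.4  -0.82  2.4   2.49  0.4  -0.79] 0.0
49 [ 0.585 -0.063  0.137] 45 [ 0.75  0.41 -0.84  2.39  2.52  0.42 -0.81] 0.0
56 [ 0.595 -0.063  0.144] 43 [ 0.76  0.42 -0.86  2.38  2.54  0.45 -0.82] 0.0
63 [ 0.605 -0.063  0.151] 41 [ 0.77  0.43 -0.87  2.38  2.57  0.48 -0.84] 0.0
70 [ 0.616 -0.063  0.156] 39 [ 0.78  0.45 -0.88  2.37  2.6   0.51 -0.85] 0.0
77 [ 0.628 -0.063  0.16 ] 38 [ 0.78  0.47 -0.89  2.36  2.63  0.55 -0.86] 0.0
84 [ 0.64  -0.063  0.162] 36 [ 0.78  0.5  -0.9   2.35  2.66  0.59 -0.87] 0.0
91 [ 0.653 -0.063  0.163] 34 [ 0.78  0.54 -0.9   2.34  2.69  0.64 -0.87] 0.0
98 [ 0.665 -0.063  0.161] 32 [ 0.77  0.58 -0.9   2.33  2.72  0.69 -0.87] 0.0
```

```bash
cat > flip.py <<'E'
from plan import *
qs=np.array(D[-1][0])
qg,e=iks(np.array([.505,Y,.15]),Ar(60,180),np.array([.7,.55,-.8,2.3,2.1,.45,-.4]),.05);print('goal',qg.round(2),e)
qm=qs+.5*(qg-qs)
def P(u):return FK(qs+u*(qg-qs))
print([P(u)[0].round(3).tolist() for u in np.linspace(0,1,11)])
u=0
while u<1:
    p0,A0=P(u);du=1-u
    while True:
        p1,A1=P(u+du);rv=(R.from_matrix(A1)*R.from_matrix(A0).inv()).as_rotvec(degrees=True)
        if np.linalg.norm(rv)<31 and np.linalg.norm(p1-p0)<.19:break
        du*=.93
    u+=du;print(round(u,3),(p1-p0).round(4).tolist(),rv.round(1).tolist(),'tcp',p1.round(3),'elbow-ish q',(qs+u*(qg-qs)).round(2))
E
python3 flip.py
```

```text
goal [ 1.23  0.42 -1.38  2.35  1.28  0.44  0.42] 0.00036180064083757865
[[0.482, -0.063, 0.298], [0.454, -0.085, 0.248], [0.432, -0.11, 0.208], [0.419, -0.133, 0.177], [0.415, -0.153, 0.154], [0.422, -0.166, 0.138], [0.437, -0.169, 0.129], [0.456, -0.161, 0.126], [0.477, -0.14, 0.129], [0.495, -0.107, 0.137], [0.505, -0.063, 0.15]]
0.188 [-0.0481, -0.0433, -0.086] [-13.9, -6.2, 26.1] tcp [ 0.434 -0.107  0.212] elbow-ish q [ 0.7   0.29 -0.46  1.94 -0.19  1.14 -0.75]
0.353 [-0.0181, -0.0375, -0.0486] [-9.4, -6.0, 26.9] tcp [ 0.416 -0.144  0.164] elbow-ish q [ 0.81  0.32 -0.64  2.02  0.11  1.   -0.51]
0.516 [0.0082, -0.0229, -0.0277] [-7.5, -6.1, 29.3] tcp [ 0.424 -0.167  0.136] elbow-ish q [ 0.91  0.34 -0.83  2.1   0.4   0.86 -0.28]
0.667 [0.0255, 0.0022, -0.01] [-6.3, -5.9, 28.9] tcp [ 0.449 -0.165  0.126] elbow-ish q [ 1.01  0.37 -1.    2.18  0.68  0.73 -0.06]
0.817 [0.0308, 0.0299, 0.0038] [-6.3, -6.4, 29.5] tcp [ 0.48  -0.135  0.13 ] elbow-ish q [ 1.11  0.39 -1.17  2.25  0.95  0.6   0.16]
0.954 [0.0211, 0.0508, 0.0139] [-6.4, -6.7, 27.3] tcp [ 0.501 -0.084  0.144] elbow-ish q [ 1.2   0.42 -1.33  2.32  1.2   0.48  0.36]
1.0 [0.0037, 0.0213, 0.0065] [-2.3, -2.5, 9.2] tcp [ 0.505 -0.063  0.15 ] elbow-ish q [ 1.23  0.42 -1.38  2.35  1.28  0.44  0.42]
```

```bash
sed -i 's/^qg,e=.*/qg,e=iks(np.array([.522,Y,.105]),Ar(60,180),np.array([.75,.6,-.9,2.35,2.05,.5,-.3]),.3);print("goal",qg.round(2),e)/' flip.py; python3 flip.py
```

```text
goal [ 0.8   0.37 -0.89  2.36  1.58  0.27  0.08] 0.010647209643673843
[[0.482, -0.063, 0.298], [0.454, -0.098, 0.242], [0.435, -0.137, 0.2], [0.428, -0.173, 0.169], [0.432, -0.203, 0.149], [0.448, -0.22, 0.135], [0.471, -0.222, 0.126], [0.496, -0.205, 0.12], [0.516, -0.172, 0.115], [0.527, -0.123, 0.11], [0.522, -0.063, 0.105]]
0.188 [-0.045, -0.0687, -0.094] [-18.9, -4.3, 24.1] tcp [ 0.437 -0.132  0.204] elbow-ish q [ 0.62  0.28 -0.37  1.94 -0.14  1.11 -0.81]
0.353 [-0.0083, -0.0577, -0.0469] [-13.2, -4.0, 26.1] tcp [ 0.429 -0.19   0.157] elbow-ish q [ 0.66  0.3  -0.47  2.03  0.21  0.94 -0.63]
0.504 [0.0202, -0.0306, -0.0228] [-9.6, -3.3, 27.2] tcp [ 0.449 -0.22   0.134] elbow-ish q [ 0.69  0.31 -0.57  2.1   0.53  0.78 -0.46]
0.649 [0.0342, 0.0044, -0.0115] [-7.4, -2.6, 27.9] tcp [ 0.483 -0.216  0.123] elbow-ish q [ 0.72  0.33 -0.66  2.18  0.84  0.64 -0.3 ]
0.796 [0.0326, 0.0427, -0.0077] [-6.2, -2.2, 29.9] tcp [ 0.516 -0.173  0.115] elbow-ish q [ 0.75  0.35 -0.76  2.26  1.15  0.48 -0.14]
0.938 [0.0114, 0.0724, -0.007] [-5.0, -2.0, 29.8] tcp [ 0.527 -0.101  0.108] elbow-ish q [ 0.78  0.36 -0.85  2.33  1.45  0.34  0.02]
1.0 [-0.005, 0.038, -0.0034] [-1.9, -0.9, 13.3] tcp [ 0.522 -0.063  0.105] elbow-ish q [ 0.8   0.37 -0.89  2.36  1.58  0.27  0.08]
```

```bash
cat >> flip.py <<'E'
print('=== sim')
us=[0,.188,.353,.504,.649,.796,.938,1]
pos=np.array([[.482,-.063,.298],[.46,-.10,.26],[.455,-.13,.23],[.46,-.14,.22],[.475,-.14,.21],[.495,-.12,.20],[.515,-.085,.17],[.522,-.063,.14]])
q=qs.copy()
for i in range(1,8):
    A0=R.from_matrix(P(us[i-1])[1]);A1=R.from_matrix(P(us[i])[1]);rv=(A1*A0.inv()).as_rotvec()
    for k in range(1,6):
        q,e=iks(pos[i-1]+(pos[i]-pos[i-1])*k/5,(R.from_rotvec(rv*k/5)*A0).as_matrix(),q)
    print((pos[i]-pos[i-1]).round(3).tolist(),np.degrees(rv).round(1).tolist(),q.round(2),round(e,2))
q0=q
for nm,Pp,phi in [('down',np.array([.528,Y,.045]),60)]+[(th,)+pose(th) for th in range(0,100,14)]:
    q,e=iks(Pp,Ar(phi,180),q);print(nm,q.round(2),round(e,2))
E
python3 flip.py | sed -n '/sim/,$p'
```

```text
=== sim
[-0.022, -0.037, -0.038] [-18.9, -4.3, 24.0] [ 0.48  0.23 -0.28  1.86 -0.18  1.22 -0.87] 0.0
[-0.005, -0.03, -0.03] [-13.3, -4.0, 26.2] [ 0.42  0.2  -0.33  1.94  0.1   1.09 -0.66] 0.0
[0.005, -0.01, -0.01] [-9.6, -3.3, 27.1] [ 0.37  0.15 -0.39  2.05  0.32  0.95 -0.42] 0.0
[0.015, 0.0, -0.01] [-7.4, -2.6, 28.1] [ 0.37  0.11 -0.43  2.16  0.49  0.76 -0.13] 0.0
[0.02, 0.02, -0.01] [-6.2, -2.2, 29.9] [ 0.4   0.08 -0.46  2.25  0.6   0.53  0.26] 0.0
[0.02, 0.035, -0.03] [-5.0, -2.0, 29.8] [ 0.47  0.13 -0.51  2.32  0.66  0.26  0.71] 0.0
[0.007, 0.022, -0.03] [-1.9, -0.9, 13.2] [ 0.74  0.25 -0.8   2.34  1.08  0.2   0.55] 0.0
down [ 0.89  0.64 -1.05  2.37  1.9   0.53 -0.13] 0.0
0 [ 0.87  0.62 -1.03  2.33  1.83  0.5  -0.06] 0.0
14 [ 0.97  0.63 -1.14  2.37  1.99  0.55 -0.2 ] 0.0
28 [ 1.03  0.62 -1.21  2.39  2.09  0.58 -0.27] 0.0
42 [ 1.06  0.62 -1.25  2.38  2.14  0.6  -0.3 ] 0.0
56 [ 1.07  0.65 -1.28  2.37  2.21  0.63 -0.34] 0.0
70 [ 1.07  0.69 -1.29  2.36  2.29  0.69 -0.37] 0.0
84 [ 1.06  0.76 -1.29  2.34  2.38  0.75 -0.4 ] 0.0
98 [ 1.03  0.84 -1.28  2.32  2.49  0.83 -0.42] 0.0
```

Request:
arm_command --commands '[[[-0.0044, -0.0074, -0.0076, -3.78, -0.86, 4.8], [-0.0088, -0.0148, -0.0152, -7.56, -1.72, 9.6], [-0.0132, -0.0222, -0.0228, -11.34, -2.58, 14.4], [-0.0176, -0.0296, -0.0304, -15.12, -3.44, 19.2], [-0.022, -0.037, -0.038, -18.9, -4.3, 24.0]]]'

```text
time: 11.27
tcp_pos: [0.4583, -0.0999, 0.2566]
tool_rot: [0.968, 0.21, -0.026, -0.132]
force: [-0.1, 0.1, -0.3]
grip_width: 0.0242
```

Request:
arm_command --commands '[[[-0.001, -0.006, -0.006, -2.66, -0.8, 5.24], [-0.002, -0.012, -0.012, -5.32, -1.6, 10.48], [-0.003, -0.018, -0.018, -7.98, -2.4, 15.72], [-0.004, -0.024, -0.024, -10.64, -3.2, 20.96], [-0.005, -0.03, -0.03, -13.3, -4.0, 26.2]]]'

```text
time: 11.68
tcp_pos: [0.4534, -0.1293, 0.2268]
tool_rot: [0.905, 0.424, -0.046, -0.004]
force: [-0.3, -1.0, 0.9]
grip_width: 0.0237
```

Request:
arm_command --commands '[[[0.001, -0.002, -0.002, -1.92, -0.66, 5.42], [0.002, -0.004, -0.004, -3.84, -1.32, 10.84], [0.003, -0.006, -0.006, -5.76, -1.98, 16.26], [0.004, -0.008, -0.008, -7.68, -2.64, 21.68], [0.005, -0.01, -0.01, -9.6, -3.3, 27.1]]]'

```text
time: 12.1
tcp_pos: [0.4583, -0.1388, 0.217]
tool_rot: [0.778, 0.618, -0.055, 0.094]
force: [0.3, 0.2, -0.1]
grip_width: 0.0238
```

```bash
cat > st.py <<'E'
from plan import *
from workcell import r
st=r.state();q=st['joints'];print('t',round(st['time'],2),'q',np.round(q,3),'tcp',np.round(st['tcp_pos'],4),'F',np.round(st['force'],1))
p,A=FK(q);print('fk err',np.round(p-st['tcp_pos'],4))
E
cat st.py >/dev/null; python3 - <<'E'
exec(open('st.py').read())
A=R.from_quat(st['tool_rot']);print('dir',A.as_matrix()[:,2].round(3),'x',A.as_matrix()[:,0].round(3))
E
```

```text
t 12.1 q [ 0.364  0.15  -0.386  2.058  0.339  0.944 -0.445] tcp [ 0.4583 -0.1388  0.217 ] F [ 0.3  0.2 -0.1]
fk err [ 0.0003 -0.0003  0.0001]
dir [ 0.031 -0.215 -0.976] x [ 0.23   0.952 -0.202]
```

Request:
arm_command --commands '[[[0.003, 0, -0.002, -1.48, -0.52, 5.62], [0.006, 0, -0.004, -2.96, -1.04, 11.24], [0.009, 0, -0.006, -4.44, -1.56, 16.86], [0.012, 0, -0.008, -5.92, -2.08, 22.48], [0.015, 0, -0.01, -7.4, -2.6, 28.1]]]'

```text
time: 12.52
tcp_pos: [0.4732, -0.1386, 0.207]
tool_rot: [0.598, 0.782, -0.053, 0.168]
force: [-0.7, -0.8, -0.4]
grip_width: 0.0241
```

Request:
arm_command --commands '[[[0.004, 0.004, -0.002, -1.24, -0.44, 5.98], [0.008, 0.008, -0.004, -2.48, -0.88, 11.96], [0.012, 0.012, -0.006, -3.72, -1.32, 17.94], [0.016, 0.016, -0.008, -4.96, -1.76, 23.92], [0.02, 0.02, -0.01, -6.2, -2.2, 29.9]]]'

```text
time: 12.93
tcp_pos: [0.4931, -0.1183, 0.1971]
tool_rot: [0.368, 0.902, -0.038, 0.223]
force: [0.5, -0.1, -0.3]
grip_width: 0.0241
```

```bash
python3 - <<'E'
exec(open('st.py').read())
A=R.from_quat(st['tool_rot']);print('dir',A.as_matrix()[:,2].round(3),'x',A.as_matrix()[:,0].round(3))
# simulate the rest from here
pos=np.array(st['tcp_pos']);q=np.array(q)
G=[(np.array([.515,-.085,.17]),None,(-5,-2,29.8)),(np.array([.522,Y,.14]),Ar(60,180),None),(np.array([.526,Y,.09]),Ar(60,180),None),(np.array([.528,Y,.045]),Ar(60,180),None)]
for p1,A1,rv in G:
    rv=np.radians(rv) if A1 is None else (R.from_matrix(A1)*A.inv()).as_rotvec()
    for k in range(1,6): q,e=iks(pos+(p1-pos)*k/5,(R.from_rotvec(rv*k/5)*A).as_matrix(),q)
    print((p1-pos).round(4),np.degrees(rv).round(1),q.round(2),round(e,2));pos=p1;A=R.from_rotvec(rv)*A
E
```

```text
t 12.93 q [ 0.386  0.076 -0.458  2.27   0.635  0.508  0.217] tcp [ 0.4931 -0.1183  0.1971] F [ 0.5 -0.1 -0.3]
fk err [ 0.0006 -0.0003  0.0001]
dir [ 0.374 -0.233 -0.898] x [-0.63   0.646 -0.43 ]
[ 0.0219  0.0333 -0.0271] [-5.  -2.  29.8] [ 0.47  0.12 -0.51  2.34  0.69  0.24  0.68] 0.0
[ 0.007  0.022 -0.03 ] [-2.1 -0.1 13. ] [ 0.74  0.25 -0.8   2.34  1.08  0.2   0.55] 0.0
[ 0.004  0.    -0.05 ] [ 0. -0. -0.] [ 0.74  0.4  -0.83  2.36  1.73  0.28 -0.06] 0.0
[ 0.002  0.    -0.045] [ 0.  0. -0.] [ 0.78  0.57 -0.91  2.37  1.97  0.43 -0.24] 0.0
```

Request:
arm_command --commands '[[[0.0044, 0.0066, -0.0054, -1.0, -0.4, 5.96], [0.0088, 0.0132, -0.0108, -2.0, -0.8, 11.92], [0.0132, 0.0198, -0.0162, -3.0, -1.2, 17.88], [0.0176, 0.0264, -0.0216, -4.0, -1.6, 23.84], [0.022, 0.033, -0.027, -5.0, -2.0, 29.8]]]'

```text
time: 13.35
tcp_pos: [0.515, -0.0853, 0.17]
tool_rot: [0.114, 0.96, -0.012, 0.257]
force: [-0.6, -0.1, -0.6]
grip_width: 0.0241
```

Request:
arm_command --commands '[[[0.0014, 0.0044, -0.006, -0.42, 0, 2.6], [0.0028, 0.0088, -0.012, -0.84, 0, 5.2], [0.0042, 0.0132, -0.018, -1.26, 0, 7.8], [0.0056, 0.0176, -0.024, -1.68, 0, 10.4], [0.007, 0.022, -0.03, -2.1, 0, 13.0]]]'

```text
time: 13.77
tcp_pos: [0.522, -0.0634, 0.1398]
tool_rot: [0.002, 0.966, -0.001, 0.258]
force: [-1.0, 0.0, -0.3]
grip_width: 0.0245
```

```bash
cat > st2.py <<'E'
exec(open('st.py').read())
A=R.from_quat(st['tool_rot']);d=A.as_matrix()[:,2];print('dir',d.round(3),'phi',np.degrees(np.arcsin(-d[2])).round(1),'x',A.as_matrix()[:,0].round(3))
E
python3 st2.py; python3 - <<'E'
from h import *
s=snap('scene');t=snap('top');a=t['pixels'][110:240,150:350];b=s['pixels'][130:280,180:380]
cv2.imwrite('pics/v4.png',np.vstack([cv2.resize(a,None,fx=3,fy=2.0),cv2.resize(b,None,fx=3,fy=2.2)]))
E
```

```text
t 13.77 q [ 0.624  0.225 -0.676  2.343  0.99   0.172  0.62 ] tcp [ 0.522  -0.0634  0.1398] F [-1.   0.  -0.3]
fk err [ 0.0008 -0.0001  0.0001]
dir [ 0.498 -0.003 -0.867] phi 60.1 x [-0.867  0.004 -0.498]
```

View pics/v4.png

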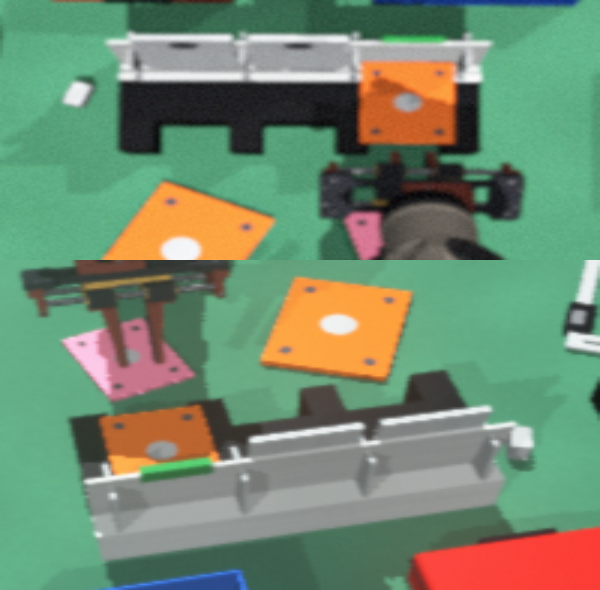

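Request:
arm_command --commands '[[[0.001, 0, -0.02, 0, 0, 0], [0.002, 0, -0.04, 0, 0, 0], [0.003, 0, -0.06, 0, 0, 0], [0.004, 0, -0.08, 0, 0, 0], [0.004, 0, -0.1, 0, 0, 0]]]'

```text
time: 14.28
tcp_pos: [0.5224, -0.0699, 0.0641]
tool_rot: [0.004, 0.968, -0.009, 0.251]
force: [0.3, -0.6, -0.0]
grip_width: 0.024
```

```bash
python3 st2.py
```

```text
t 14.28 q [ 0.625  0.431 -0.709  2.377  1.907  0.295 -0.248] tcp [ 0.5224 -0.0699  0.0641] F [ 0.3 -0.6 -0. ]
fk err [0.0006 0.0004 0.0001]
dir [ 0.486 -0.02  -0.874] phi 60.9 x [-0.874  0.003 -0.486]
```

Request:
arm_command --commands '[[[0, 0, 0, 0, 0, 0], [0, 0, 0, 0, 0, 0], [0, 0, 0, 0, 0, 0]]]'

```text
time: 14.53
tcp_pos: [0.5212, -0.0697, 0.0638]
tool_rot: [0.004, 0.968, -0.009, 0.249]
force: [0.0, 0.5, 1.1]
grip_width: 0.0242
```

Request:
arm_command --commands '[[[0.006, 0, 0, 0, 0, 0], [0.012, 0, 0, 0, 0, 0], [0.018, 0, 0, 0, 0, 0], [0.024, 0, 0, 0, 0, 0], [0.026, 0, 0, 0, 0, 0]]]'

```text
time: 14.95
tcp_pos: [0.5431, -0.0695, 0.0609]
tool_rot: [0.003, 0.969, -0.008, 0.246]
force: [-16.3, 0.4, 2.0]
grip_width: 0.0243
```

```bash
python3 st2.py; python3 - <<'E'
from plan import *
for th in (0,5,10,15,20,25,30,35,40,45,50,55,60,65,70,75,80,85,90,95):
    p,phi=pose(th);print(th,p.round(4),round(phi,1))
E
```

```text
t 14.95 q [ 0.573  0.45  -0.656  2.33   1.821  0.278 -0.16 ] tcp [ 0.5431 -0.0695  0.0609] F [-16.3   0.4   2. ]
fk err [0.0005 0.0004 0.0001]
dir [ 0.477 -0.017 -0.879] phi 61.5 x [-0.879  0.003 -0.477]
0 [ 0.5467 -0.063   0.0546] 60.0
5 [ 0.5468 -0.063   0.0639] 58.0
10 [ 0.5478 -0.063   0.0733] 56.0
15 [ 0.5499 -0.063   0.0827] 54.0
20 [ 0.5528 -0.063   0.0919] 52.0
25 [ 0.5565 -0.063   0.1009] 50.8
30 [ 0.5611 -0.063   0.1096] 49.5
35 [ 0.5665 -0.063   0.1178] 48.2
40 [ 0.5727 -0.063   0.1254] 47.0
45 [ 0.5797 -0.063   0.1324] 45.8
50 [ 0.5865 -0.063   0.1379] 44.5
55 [ 0.5932 -0.063   0.1433] 43.2
60 [ 0.6002 -0.063   0.1484] 42.0
65 [ 0.6078 -0.063   0.1528] 40.7
70 [ 0.6159 -0.063   0.1565] 39.4
75 [ 0.6243 -0.063   0.1593] 38.1
80 [ 0.633  -0.063   0.1613] 36.7
85 [ 0.6419 -0.063   0.1624] 35.4
90 [ 0.6509 -0.063   0.1627] 34.1
95 [ 0.6599 -0.063   0.1622] 32.8
```

Request:
arm_command --commands '[[[-0.012, 0, 0, 0, 0, 0], [-0.02, 0.003, 0, 0, -0.5, 1], [-0.02, 0.006, -0.005, 0, -1, 2], [-0.02, 0.006, -0.012, 0, -1.5, 2], [-0.02, 0.006, -0.018, 0, -1.5, 2]]]'

```text
time: 15.37
tcp_pos: [0.5276, -0.0639, 0.0452]
tool_rot: [-0.014, 0.965, -0.004, 0.263]
force: [0.4, 0.6, 0.3]
grip_width: 0.024
```

```bash
python3 st2.py
```

```text
t 15.37 q [ 0.697  0.524 -0.8    2.384  2.075  0.381 -0.341] tcp [ 0.5276 -0.0639  0.0452] F [0.4 0.6 0.3]
fk err [0.0005 0.0005 0.0001]
dir [ 0.507 -0.001 -0.862] phi 59.5 x [-0.862 -0.028 -0.507]
```

Request:
arm_command --commands '[[[0.003, 0.001, -0.002, 0.4, 0, -0.7], [0.008, 0.001, -0.003, 0.8, 0, -1.4], [0.012, 0.001, -0.003, 0.8, 0, -1.4], [0.015, 0.001, -0.003, 0.8, 0, -1.4]]]'

```text
time: 15.7
tcp_pos: [0.5434, -0.0625, 0.0425]
tool_rot: [-0.0, 0.965, -0.001, 0.263]
force: [0.1, -0.3, -0.3]
grip_width: 0.0241
```

Request:
arm_command --commands '[[[0.003, 0, 0, 0, 0, 0], [0.006, 0, 0, 0, 0, 0], [0.009, 0, 0, 0, 0, 0]]]'

```text
time: 15.95
tcp_pos: [0.5515, -0.0625, 0.0423]
tool_rot: [-0.0, 0.965, -0.001, 0.262]
force: [-0.5, -0.2, 0.3]
grip_width: 0.0244
```

```bash
python3 st2.py
```

```text
t 15.95 q [ 0.658  0.547 -0.768  2.335  2.029  0.374 -0.319] tcp [ 0.5515 -0.0625  0.0423] F [-0.5 -0.2  0.3]
fk err [0.0005 0.0005 0.0002]
dir [ 0.506 -0.001 -0.862] phi 59.6 x [-0.862 -0.001 -0.506]
```

```bash
cat > tab.py <<'E'
from plan import *
import sys
a,b,n,d=map(float,sys.argv[1:5]);off=np.array([0,0,0.]);
p0,f0=pose(a,d)
for th in np.linspace(a,b,int(n)+1)[1:]:
    p,f=pose(th,d);print(round(th,1),'abs',p.round(4),'phi',round(f,1),'rel',(p-p0).round(4).tolist(),round(f-f0,1))
E
for a in 0 12.5 25 37.5; do python3 tab.py $a $(python3 -c "print($a+12.5)") 5 20;done
```

```text
2.5 abs [ 0.5507 -0.063   0.0524] phi 59.0 rel [0.0001, 0.0, 0.0047] -1.0
5.0 abs [ 0.551  -0.063   0.0572] phi 58.0 rel [0.0003, 0.0, 0.0095] -2.0
7.5 abs [ 0.5515 -0.063   0.0619] phi 57.0 rel [0.0009, 0.0, 0.0143] -3.0
10.0 abs [ 0.5523 -0.063   0.0667] phi 56.0 rel [0.0016, 0.0, 0.019] -4.0
12.5 abs [ 0.5533 -0.063   0.0715] phi 55.0 rel [0.0027, 0.0, 0.0238] -5.0
15.0 abs [ 0.5546 -0.063   0.0762] phi 54.0 rel [0.0012, 0.0, 0.0048] -1.0
17.5 abs [ 0.556 -0.063  0.081] phi 53.0 rel [0.0027, 0.0, 0.0095] -2.0
20.0 abs [ 0.5578 -0.063   0.0856] phi 52.0 rel [0.0044, 0.0, 0.0142] -3.0
22.5 abs [ 0.5595 -0.063   0.0902] phi 51.4 rel [0.0062, 0.0, 0.0187] -3.6
25.0 abs [ 0.5616 -0.063   0.0947] phi 50.8 rel [0.0083, 0.0, 0.0233] -4.2
27.5 abs [ 0.5638 -0.063   0.0992] phi 50.1 rel [0.0022, 0.0, 0.0044] -0.6
30.0 abs [ 0.5663 -0.063   0.1035] phi 49.5 rel [0.0047, 0.0, 0.0088] -1.2
32.5 abs [ 0.5689 -0.063   0.1077] phi 48.9 rel [0.0074, 0.0, 0.013] -1.9
35.0 abs [ 0.5718 -0.063   0.1118] phi 48.2 rel [0.0103, 0.0, 0.0171] -2.5
37.5 abs [ 0.5749 -0.063   0.1158] phi 47.6 rel [0.0133, 0.0, 0.021] -3.1
40.0 abs [ 0.5782 -0.063   0.1196] phi 47.0 rel [0.0033, 0.0, 0.0038] -0.6
42.5 abs [ 0.5816 -0.063   0.1232] phi 46.4 rel [0.0067, 0.0, 0.0075] -1.2
45.0 abs [ 0.5853 -0.063   0.1267] phi 45.8 rel [0.0104, 0.0, 0.0109] -1.9
47.5 abs [ 0.5885 -0.063   0.1294] phi 45.1 rel [0.0136, 0.0, 0.0137] -2.5
50.0 abs [ 0.5917 -0.063   0.1318] phi 44.5 rel [0.0168, 0.0, 0.016] -3.1
```

Request:
arm_command --commands '[[[0, 0, 0.004, 0, 0, 0], [-0.0005, 0, 0.009, 0, -1, 0], [-0.0005, 0, 0.014, 0, -2, 0], [0, 0, 0.019, 0, -3, 0], [0.0005, 0, 0.0235, 0, -4, 0]]]'

```text
time: 16.37
tcp_pos: [0.5509, -0.0625, 0.0657]
tool_rot: [-0.0, 0.955, -0.001, 0.296]
force: [0.3, 0.1, -1.5]
grip_width: 0.0243
```

```bash
python3 st2.py; python3 - <<'E'
from h import *
s=snap('scene');c=cloud(s);b=s['pixels'][130:280,180:380]
cv2.imwrite('pics/v5.png',cv2.resize(b,None,fx=3,fy=3,interpolation=cv2.INTER_CUBIC))
E
```

```text
t 16.37 q [ 0.747  0.528 -0.864  2.371  2.143  0.417 -0.418] tcp [ 0.5509 -0.0625  0.0657] F [ 0.3  0.1 -1.5]
fk err [0.0005 0.0006 0.0002]
dir [ 0.565 -0.001 -0.825] phi 55.6 x [-0.825 -0.001 -0.565]
```

View pics/v5.png

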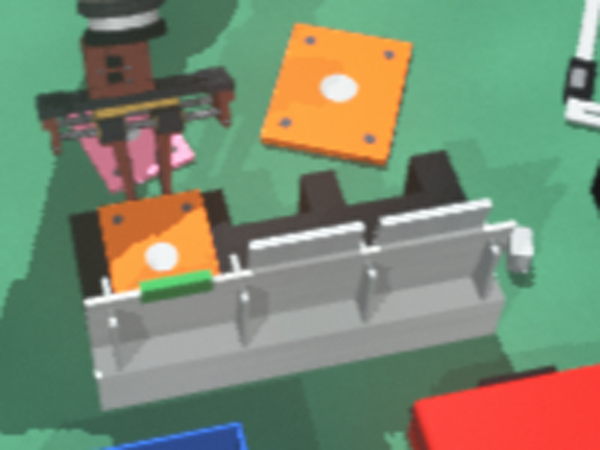

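Request:
arm_command --commands '[[[0.002, 0, 0.005, 0, -0.6, 0], [0.0036, 0, 0.0105, 0, -1.6, 0], [0.005, 0, 0.0153, 0, -2.6, 0], [0.0068, 0, 0.02, 0, -3.6, 0], [0.0085, 0, 0.0245, 0, -4.2, 0]]]'

```text
time: 16.83
tcp_pos: [0.5579, -0.0624, 0.089]
tool_rot: [-0.0, 0.944, -0.0, 0.329]
force: [-4.6, 1.1, -0.6]
grip_width: 0.0241
```

Request:
arm_command --commands '[[[0.0021, 0, 0.0045, 0, -0.6, 0], [0.0043, 0, 0.009, 0, -1.3, 0], [0.0068, 0, 0.0133, 0, -1.9, 0], [0.0094, 0, 0.0175, 0, -2.5, 0], [0.0123, 0, 0.0216, 0, -3.2, 0]]]'

```text
time: 17.25
tcp_pos: [0.5731, -0.0625, 0.1124]
tool_rot: [-0.0, 0.934, -0.001, 0.358]
force: [-1.1, -0.7, 0.4]
grip_width: 0.0239
```

```bash
python3 st2.py; cat >> h.py <<'E'
def tilt():
    "plane of the orange plate in the bay: angle, extent"
    for n in('scene','top'):
        s=snap(n);c=cloud(s);hsv=cv2.cvtColor(s['pixels'],cv2.COLOR_BGR2HSV);H,S,V=[hsv[...,i].astype(int) for i in range(3)]
        m=(H>8)&(H<25)&(S>110)&(V>60)&(c[...,2]>.055)&(c[...,0]>.52)&(c[...,0]<.72)&(c[...,1]<.0)&(c[...,1]>-.13)
        k,l,stt,_=cv2.connectedComponentsWithStats(m.astype(np.uint8));i=1+np.argmax(stt[1:,4]);q=c[l==i]
        ctr=np.median(q,0);u,sv,vt=np.linalg.svd(q-q.mean(0),full_matrices=False);nn=vt[2]*np.sign(vt[2][2] if abs(vt[2][2])>.3 else vt[2][0])
        print(n,len(q),'normal',nn.round(3),'theta',np.degrees(np.arctan2(nn[0],nn[2])).round(1),'min',q.min(0).round(3),'max',q.max(0).round(3),'med',ctr.round(3))
E
python3 -c "
from h import *
tilt()"
```

```text
t 17.25 q [ 0.863  0.506 -0.993  2.384  2.288  0.474 -0.533] tcp [ 0.5731 -0.0625  0.1124] F [-1.1 -0.7  0.4]
fk err [0.0006 0.0006 0.0002]
dir [ 0.668 -0.001 -0.744] phi 48.1 x [-0.744 -0.001 -0.668]
scene 1110 normal [0.584 0.088 0.807] theta 35.9 min [ 0.542 -0.113  0.066] max [ 0.649 -0.005  0.144] med [ 0.605 -0.066  0.116]
top 917 normal [ 0.589 -0.029  0.807] theta 36.1 min [ 0.568 -0.124  0.065] max [ 0.674 -0.015  0.146] med [ 0.613 -0.064  0.11 ]
```

Request:
arm_command --commands '[[[0.0025, 0, 0.0036, 0, -0.6, 0], [0.0055, 0, 0.0073, 0, -1.2, 0], [0.0088, 0, 0.011, 0, -1.8, 0], [0.0123, 0, 0.0144, 0, -2.4, 0], [0.0155, 0, 0.0171, 0, -3.0, 0]]]'

```text
time: 17.77
tcp_pos: [0.5884, -0.0627, 0.1293]
tool_rot: [-0.0, 0.924, -0.001, 0.382]
force: [0.3, 0.5, -0.5]
grip_width: 0.0237
```

```bash
python3 st2.py;python3 tab.py 47.5 60 5 20;python3 tab.py 60 72.5 5 20;python3 tab.py 72.5 85 5 20; python3 -c "
from h import *
tilt()"
```

```text
t 17.77 q [ 0.892  0.512 -1.03   2.375  2.337  0.502 -0.564] tcp [ 0.5884 -0.0627  0.1293] F [ 0.3  0.5 -0.5]
fk err [0.0006 0.0007 0.0002]
dir [ 0.706 -0.001 -0.708] phi 45.1 x [-0.708 -0.    -0.706]
50.0 abs [ 0.5917 -0.063   0.1318] phi 44.5 rel [0.0032, 0.0, 0.0024] -0.6
52.5 abs [ 0.5949 -0.063   0.1341] phi 43.9 rel [0.0064, 0.0, 0.0047] -1.2
55.0 abs [ 0.5978 -0.063   0.1367] phi 43.2 rel [0.0093, 0.0, 0.0073] -1.9
57.5 abs [ 0.601  -0.063   0.1392] phi 42.6 rel [0.0125, 0.0, 0.0098] -2.5
60.0 abs [ 0.6042 -0.063   0.1415] phi 42.0 rel [0.0157, 0.0, 0.0121] -3.1
62.5 abs [ 0.6077 -0.063   0.1436] phi 41.3 rel [0.0034, 0.0, 0.0021] -0.7
65.0 abs [ 0.6112 -0.063   0.1456] phi 40.7 rel [0.007, 0.0, 0.0041] -1.3
67.5 abs [ 0.6149 -0.063   0.1473] phi 40.0 rel [0.0106, 0.0, 0.0058] -2.0
70.0 abs [ 0.6186 -0.063   0.1489] phi 39.4 rel [0.0144, 0.0, 0.0074] -2.6
72.5 abs [ 0.6225 -0.063   0.1503] phi 38.7 rel [0.0182, 0.0, 0.0088] -3.3
75.0 abs [ 0.6264 -0.063   0.1515] phi 38.1 rel [0.0039, 0.0, 0.0012] -0.7
77.5 abs [ 0.6304 -0.063   0.1526] phi 37.4 rel [0.0079, 0.0, 0.0022] -1.3
80.0 abs [ 0.6344 -0.063   0.1534] phi 36.7 rel [0.0119, 0.0, 0.0031] -2.0
82.5 abs [ 0.6385 -0.063   0.154 ] phi 36.1 rel [0.016, 0.0, 0.0037] -2.6
85.0 abs [ 0.6426 -0.063   0.1545] phi 35.4 rel [0.0201, 0.0, 0.0041] -3.3
scene 1086 normal [0.787 0.112 0.606] theta 52.4 min [ 0.541 -0.113  0.066] max [ 0.65  -0.003  0.158] med [ 0.614 -0.066  0.128]
top 726 normal [ 0.75  -0.062  0.659] theta 48.7 min [ 0.585 -0.124  0.062] max [ 0.674 -0.016  0.16 ] med [ 0.62  -0.065  0.12 ]
```

Request:
arm_command --commands '[[[0.0032, 0, 0.0024, 0, -0.6, 0], [0.0064, 0, 0.0047, 0, -1.2, 0], [0.0093, 0, 0.0073, 0, -1.9, 0], [0.0125, 0, 0.0098, 0, -2.5, 0], [0.0157, 0, 0.0121, 0, -3.1, 0]]]'

```text
time: 18.28
tcp_pos: [0.6038, -0.0626, 0.141]
tool_rot: [-0.0, 0.914, -0.0, 0.406]
force: [-0.5, 0.0, -0.3]
grip_width: 0.0241
```

Request:
arm_command --commands '[[[0.0034, 0, 0.0021, 0, -0.7, 0], [0.007, 0, 0.0041, 0, -1.3, 0], [0.0106, 0, 0.0058, 0, -2.0, 0], [0.0144, 0, 0.0074, 0, -2.6, 0], [0.0182, 0, 0.0088, 0, -3.3, 0]]]'

```text
time: 18.7
tcp_pos: [0.6223, -0.0626, 0.1499]
tool_rot: [-0.0, 0.902, -0.001, 0.433]
force: [-0.6, 0.5, -0.5]
grip_width: 0.0242
```

```bash
python3 st2.py; python3 - <<'E'
from h import *
tilt()
s=snap('scene');t=snap('top');a=t['pixels'][120:220,200:350];b=s['pixels'][150:280,180:330]
cv2.imwrite('pics/v6.png',np.hstack([cv2.resize(a,(400,300)),cv2.resize(b,(400,300))]))
E
```

```text
t 18.7 q [ 0.923  0.58  -1.084  2.358  2.462  0.611 -0.622] tcp [ 0.6223 -0.0626  0.1499] F [-0.6  0.5 -0.5]
fk err [0.0005 0.0007 0.0003]
dir [ 0.78  -0.001 -0.625] phi 38.7 x [-0.625 -0.001 -0.78 ]
scene 907 normal [ 0.98   0.124 -0.158] theta 99.2 min [ 0.54  -0.112  0.066] max [ 0.658 -0.001  0.181] med [ 0.641 -0.065  0.148]
top 316 normal [ 0.958 -0.016  0.285] theta 73.5 min [ 0.621 -0.124  0.058] max [ 0.675 -0.016  0.184] med [ 0.641 -0.063  0.147]
```

View pics/v6.png

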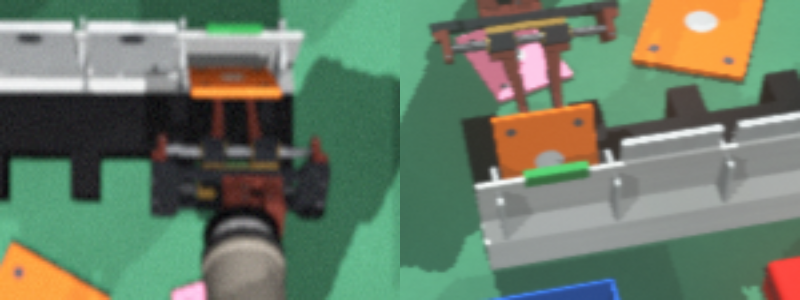

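Request:
arm_command --commands '[[[0.003, 0, 0.001, 0, -0.5, 0], [0.006, 0, 0.0017, 0, -1.0, 0], [0.009, 0, 0.0024, 0, -1.5, 0], [0.012, 0, 0.003, 0, -2.0, 0], [0.015, 0, 0.0035, 0, -2.4, 0]]]'

```text
time: 19.32
tcp_pos: [0.6371, -0.0626, 0.1531]
tool_rot: [-0.0, 0.892, -0.0, 0.451]
force: [-0.2, -0.1, 0.5]
grip_width: 0.0239
```

Request:
arm_command --commands '[[[0.002, 0, 0.0002, 0, -0.3, 0], [0.004, 0, 0.0004, 0, -0.6, 0], [0.006, 0, 0.0006, 0, -0.9, 0], [0.008, 0, 0.0006, 0, -1.2, 0], [0.01, 0, 0.0006, 0, -1.5, 0]]]'

```text
time: 19.73
tcp_pos: [0.647, -0.0626, 0.1538]
tool_rot: [-0.0, 0.886, -0.001, 0.463]
force: [-0.6, -0.0, 0.0]
grip_width: 0.024
```

```bash
python3 st2.py; python3 -c "
from h import *
tilt()"; python3 tab.py 88 98 5 20
```

```text
t 19.73 q [ 0.916  0.65  -1.092  2.34   2.544  0.696 -0.641] tcp [ 0.647  -0.0626  0.1538] F [-0.6 -0.   0. ]
fk err [0.0005 0.0008 0.0003]
dir [ 0.821 -0.001 -0.572] phi 34.9 x [-0.572 -0.001 -0.821]
scene 675 normal [-0.919 -0.072  0.387] theta -67.2 min [ 0.561 -0.112  0.058] max [ 0.669 -0.     0.187] med [ 0.662 -0.064  0.159]
top 188 normal [0.972 0.015 0.234] theta 76.5 min [ 0.65  -0.115  0.094] max [ 0.68  -0.015  0.188] med [ 0.656 -0.063  0.179]
90.0 abs [ 0.6509 -0.063   0.1547] phi 34.1 rel [0.0033, 0.0, 0.0] -0.5
92.0 abs [ 0.6542 -0.063   0.1546] phi 33.6 rel [0.0066, 0.0, -0.0001] -1.1
94.0 abs [ 0.6575 -0.063   0.1544] phi 33.1 rel [0.01, 0.0, -0.0003] -1.6
96.0 abs [ 0.6608 -0.063   0.154 ] phi 32.5 rel [0.0133, 0.0, -0.0007] -2.1
98.0 abs [ 0.6641 -0.063   0.1535] phi 32.0 rel [0.0166, 0.0, -0.0012] -2.6
```

Request:
arm_command --commands '[[[0.002, 0, 0, 0, 0, 0], [0.004, 0, 0, 0, 0, 0], [0.006, 0, 0, 0, 0, 0], [0.008, 0, 0, 0, 0, 0], [0.01, 0, 0, 0, 0, 0]]]'

```text
time: 20.25
tcp_pos: [0.6571, -0.0626, 0.1538]
tool_rot: [-0.0, 0.887, -0.001, 0.463]
force: [-0.6, -0.8, 0.7]
grip_width: 0.0242
```

Request:
arm_command --commands '[[[0.001, 0, 0, 0, 0, 0], [0.002, 0, 0, 0, 0, 0], [0.003, 0, 0, 0, 0, 0], [0.004, 0, 0, 0, 0, 0], [0.005, 0, 0, 0, 0, 0]]]'

```text
time: 20.67
tcp_pos: [0.6618, -0.0626, 0.1537]
tool_rot: [-0.0, 0.887, -0.001, 0.463]
force: [0.1, 0.9, -0.8]
grip_width: 0.024
```

Request:
arm_command --commands '[[[0.001, 0, 0, 0, 0, 0], [0.002, 0, 0, 0, 0, 0], [0.003, 0, 0, 0, 0, 0], [0.004, 0, 0, 0, 0, 0], [0.005, 0, 0, 0, 0, 0]]]'

```text
time: 21.08
tcp_pos: [0.6668, -0.0626, 0.1537]
tool_rot: [-0.0, 0.887, -0.001, 0.463]
force: [-0.5, -0.1, -0.7]
grip_width: 0.0241
```

```bash
python3 st2.py; python3 - <<'E'
from h import *
tilt()
s=snap('scene');t=snap('top');a=t['pixels'][120:220,200:350];b=s['pixels'][150:280,180:330]
cv2.imwrite('pics/v7.png',np.hstack([cv2.resize(a,(400,300)),cv2.resize(b,(400,300))]))
E
```

```text
t 21.08 q [ 0.888  0.663 -1.07   2.298  2.528  0.68  -0.619] tcp [ 0.6668 -0.0626  0.1537] F [-0.5 -0.1 -0.7]
fk err [0.0004 0.0008 0.0004]
dir [ 0.82  -0.001 -0.572] phi 34.9 x [-0.572 -0.001 -0.82 ]
scene 387 normal [-0.801 -0.006  0.599] theta -53.2 min [ 0.595 -0.112  0.068] max [ 0.687 -0.001  0.187] med [ 0.684 -0.064  0.172]
top 403 normal [ 0.99   0.016 -0.143] theta 98.2 min [ 0.66  -0.115  0.067] max [ 0.706 -0.016  0.189] med [ 0.677 -0.064  0.154]
```

View pics/v7.png

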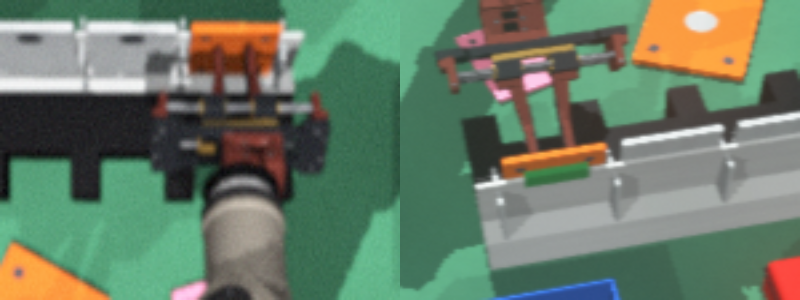

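Request:
arm_command --commands '[[[-0.005, 0, 0, 0, 0, 0], [-0.02, 0, 0.005, 0, 0, 0], [-0.04, 0, 0.015, 0, 0, 0], [-0.06, 0, 0.03, 0, 0, 0], [-0.08, 0, 0.05, 0, 0, 0]]]'

```text
time: 21.7
tcp_pos: [0.585, -0.062, 0.2024]
tool_rot: [0.0, 0.887, 0.001, 0.461]
force: [-29.4, -0.5, -4.5]
grip_width: 0.0242
```

Request:
arm_command --commands '[[[-0.02, 0, 0.02, 0, 0, 0], [-0.04, 0, 0.04, 0, 0, 0], [-0.05, 0, 0.06, 0, 0, 0], [-0.05, 0, 0.08, 0, 0, 0], [-0.05, 0, 0.08, 0, 0, 0]]]'

```text
time: 22.12
tcp_pos: [0.5683, -0.0615, 0.2868]
tool_rot: [-0.002, 0.867, 0.01, 0.497]
force: [-0.2, 0.6, -0.5]
grip_width: 0.024
```

```bash
python3 st2.py; python3 - <<'E'
from h import *
tilt()
s=snap('scene');t=snap('top');a=t['pixels'][100:240,150:360];b=s['pixels'][110:280,170:400]
cv2.imwrite('pics/v8.png',np.hstack([cv2.resize(a,(400,300)),cv2.resize(b,(400,300))]))
c=cloud(t)
for nm,y0 in(('new',-.063),('mid',.047),('left',.157)):
    m=(abs(c[...,1]-y0)<.035)&(c[...,0]>.65)&(c[...,0]<.72)&(c[...,2]>.09)&(c[...,2]<.17);q=c[m]
    mm=(abs(c[...,1]-y0)<.047)&(c[...,0]>.65)&(c[...,0]<.72)&(c[...,2]>.165)
    k=np.polyfit(q[:,2],q[:,0],1) if len(q)>10 else None
    print(nm,len(q),'lean',np.degrees(np.arctan(k[0])).round(2),'x at z=.07/.13',np.polyval(k,[.07,.13]).round(4),'top z,x',np.percentile(c[mm],90,axis=0).round(4), 'y',c[mm][:,1].min().round(3),c[mm][:,1].max().round(3))
E
```

```text
t 22.12 q [ 1.432  0.138 -1.403  2.436  3.073  0.358 -1.382] tcp [ 0.5683 -0.0615  0.2868] F [-0.2  0.6 -0.5]
fk err [0.0008 0.0002 0.    ]
dir [ 0.863  0.019 -0.505] phi 30.3 x [-0.505  0.007 -0.863]
scene 319 normal [-0.791 -0.013  0.612] theta -52.3 min [ 0.601 -0.112  0.068] max [ 0.693 -0.002  0.186] med [ 0.689 -0.065  0.175]
top 497 normal [ 0.986  0.008 -0.166] theta 99.6 min [ 0.666 -0.11   0.065] max [ 0.691 -0.017  0.187] med [ 0.677 -0.064  0.146]
new 221 lean 7.87 x at z=.07/.13 [0.6667 0.675 ] top z,x [ 0.6897 -0.0261  0.1842] y -0.11 -0.017
mid 230 lean 8.12 x at z=.07/.13 [0.6658 0.6744] top z,x [0.6882 0.0837 0.1843] y 0.002 0.093
left 226 lean 7.99 x at z=.07/.13 [0.6652 0.6736] top z,x [0.6867 0.1946 0.1841] y 0.111 0.204
```

View pics/v8.png

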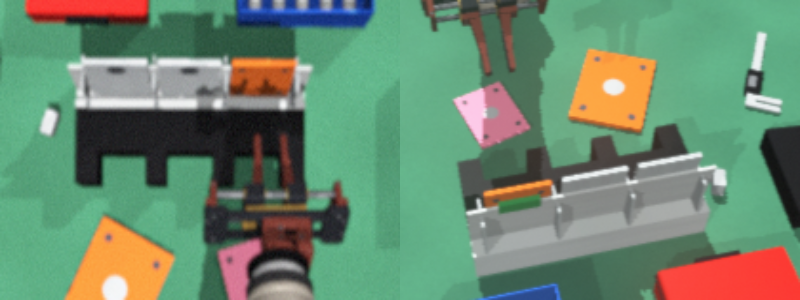

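```bash
python3 -c "
from workcell import r
print(r.close_job())"
```

```text
the job is handed in; nothing more can be done
None
```

The orange gauge plate is standing on edge in the green-tag bay, leaning on the rail like its two neighbours. I handed the job in after about 22 s of robot time.

**What I did:** I pushed the plate sideways, flat on the base, to the empty bay. I then slid it forward until its far edge met the rail, where the push reached about 4.6 N. With the fingers in the notch under its near edge, I tipped it up slowly until it leaned on the rail, then backed the arm away.

**Last checks:**

| Plate | Lean | Top edge height |
|---|---|---|
| Orange plate | 7.9° | 184 mm |
| Neighbour, middle bay | 8.1° | 184 mm |
| Neighbour, far (+y) bay | 8.0° | 184 mm |

- **Position:** the orange plate is centred in its bay to within about 1 mm. In the last top view its front face matches the neighbours' to about 1 mm.
- **Surroundings:** the standing plates, the gauge block, the caliper and the two look-alike plates appeared undisturbed in the last pictures. The screwdriver was outside those crops, so I did not recheck it.
- **Contact:** the fingers were clear of everything at hand-in.

**What did not go cleanly:**
- My first move under the near edge was too high. It pressed the plate's edge with about 16 N before I backed off and went in lower, which is below the 40 N limit.
- The force reading showed about 29 N for one sample during the retreat. The arm was in free space near a joint limit, so I take it to be a motion effect, but I did not confirm that.
- The plane fit from the scene camera became useless once the plate was nearly upright. The final lean figures come from the top camera alone.

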